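Brick plinth for a small pot

ROBOT

A 6-joint arm with a two-finger parallel gripper is mounted at the origin on the work surface. World frame = base frame: x ahead of the robot, y to its left, z up, the work surface at z = 0. Lengths are in mm, angles in degrees, forces in N, time in s.
With the tool pointing down it reaches from about 300 to 850 mm from the base axis. Payload 4.2 kg.
Tool frame: the origin (TCP) lies at the very end of the fingers, on their centre line; the grasp point (between the pads) lies 19 mm behind it; z points along the fingers, x is the direction in which the jaws open and shut, and the axes are right-handed (so a half turn about z gives the same grasp; the last joint's range is limited). The gripper opens to 91 mm and grips with 3 to 60 N. Pads are 32 mm wide; open, the fingers measure 118 mm over their backs; the gripper's body (76 mm by 178 mm) begins 60 mm behind the grasp point.
Start: joints at [-77.464, 18.312, 89.639, -0, 72.044, -1.146], TCP at [136.011, -558.699, 213.976] pointing down, gripper open.
Joint ranges: [-177.97, 177.97], [-48.28, 115.42], [12.27, 149.76], [-77.06, 257.06], [2.81, 150.46], [-146.56, 146.56]. Speed limits (degrees/s): [147.25, 147.25, 180, 180, 180, 180].

INTERFACE

Orientations are given as [roll, pitch, yaw] about the fixed x, y, z axes, in that order (R = Rz(yaw) Ry(pitch) Rx(roll)).
In Python, from workcell import env gives the robot as it stands.
- The arm moves only by the tool servo_tool, never from a script. Its argument "plan" is a list of rows, each a list of 3 entries, a list of its own where there are three numbers: the turn, a rotation vector about the tool's x, y, z in degrees, then the shift along the tool's x, y, z in mm, then the finger opening in mm, from 0 to 91.2. In form: [[[ax, ay, az], [dx, dy, dz], claw], ...]. A call has exactly 10 rows; each row shifts and turns the pose as measured when the row begins, along the tool's axes as they then stand; what a row does not reach is not made up. A row lasts 1/8 s, in which the tool goes at most 62.5 mm and 10.7 degrees, less where a joint would pass 70% of its speed; a pose out of reach is approached as far as the arm can. A call with a gripper value outside its range is refused whole. The fingers move at their own pace and stop on an object; "squeeze" is the grip in N (left out, the last holds). Time passes only in rows, so rows that do not move let the fingers close, or fill a call up. It gives the time, the measured TCP pose, the force and the opening at its end, in the units of the state.
- env.state(): the state, without advancing time (a new reading comes with each control period).
- env.grab_frame(name): name is "scene" or "side" or "wrist"; returns a dict with "pixels" (480x640x3 uint8, red, green, blue), "intrinsics" (3x3 intrinsics, pixels), "eye" and "attitude" of the camera in the world. Camera axes: x right, y up, looking along -z (the intrinsics and any distortion apply to the point x, -y, -z); pixel columns grow to the right and rows downward; lengths in mm; the calibration is good to about 2 mm. A picture is of the moment at which its call begins. There is no depth.
- env.job_done(): hands the job in, once; it reports no verdict.
The state is a dict: "time_s": time; "qpos": joint angles; "qvel": joint speeds; "effort": joint torques, N m; "ee_pos": TCP position; "ee_rot": TCP orientation; "force": force on the tool from outside, world axes, zero at the start; "torque": the same for the moment, N m; "gripper_width": finger opening in mm.
Only numpy, scipy, OpenCV 4.12 (cv2) and the standard library are available. Lean on these libraries where they do the work, as an engineer would, in place of code of your own. Each camera call takes 0.05 s, during which the arm holds its last target.

TASK

Build a small plinth centred on the sandstone slab: lay the two red tapered bricks flat on it along the slab's longer sides, lay the two charcoal grey ones flat across them, and last stand the small terracotta pot upright on the middle of the top. In each layer the two bricks lie side by side, evenly about the slab's centre and head to tail (the wide end of one beside the narrow end of the other), with a gap of about 3 cm between them. Leave the blue scoop, the hand rake and the jar where they are.

Things in the scene. Friction and masses are not known exactly. Their poses are not given: they have to be found in the camera images.
- slab: sandstone-coloured paving slab, 220 x 180 mm, 25 mm thick, fixed on the white table, its place and turn differ each time. Origin: centre of its underside; x along its longer (220 mm) sides, y along the shorter, z up. Good brick centres are 38 mm either side of its centre in each layer (brick undersides 25 mm and 65 mm above the table); the pot's underside ends 105 mm above the table.
- red_a: brick-red tapered edging brick, a wedge in plan: 125 mm long, 40 mm high, 54 mm wide at one end and 34 mm at the other (44 mm at mid-length), flat top and underside, about 0.42 kg. Loose; starts flat on the table. Origin: centre of the underside (mid-length, on its centre line); z up; x along its length towards the WIDE end. Either red brick may take either place in the bottom layer.
- red_b: brick-red tapered edging brick, a wedge in plan: 125 mm long, 40 mm high, 54 mm wide at one end and 34 mm at the other (44 mm at mid-length), flat top and underside, about 0.42 kg. Loose; starts flat on the table. Origin: centre of the underside (mid-length, on its centre line); z up; x along its length towards the WIDE end. The second, identical red brick.
- grey_a: charcoal-grey tapered edging brick, a wedge in plan: 125 mm long, 40 mm high, 54 mm wide at one end and 34 mm at the other (44 mm at mid-length), flat top and underside, about 0.42 kg. Loose; starts flat on the table. Origin: centre of the underside (mid-length, on its centre line); z up; x along its length towards the WIDE end. Either grey brick may take either place in the upper layer.
- grey_b: charcoal-grey tapered edging brick, a wedge in plan: 125 mm long, 40 mm high, 54 mm wide at one end and 34 mm at the other (44 mm at mid-length), flat top and underside, about 0.42 kg. Loose; starts flat on the table. Origin: centre of the underside (mid-length, on its centre line); z up; x along its length towards the WIDE end. The second, identical grey brick.
- pot: small empty terracotta pot standing upright, 66 mm high, base 58 mm across, upper 21 mm a rim band 68 mm across, wall 5 mm, 0.16 kg, loose. It can be held across the rim band. Origin: centre of its underside; z up.
- scoop: blue plastic scoop, 250 mm long, up to 64 mm wide and 31 mm high, lying on the table; bystander. Origin on the table where handle meets blade; x towards the blade's tip.
- rake: stainless three-tined hand rake, 250 mm long, 76 mm wide, 24 mm high, lying on the table beyond the slab; bystander. Origin on the table under the neck; x towards the tines.
- jar: small jar with green lid, 54 mm across, 75 mm high, standing on the table; bystander. Origin: centre of its underside.
Things that resemble listed ones, but are neither listed nor needed, are in the scene too. Leave any purple look-alike of the grey_b alone.

How it is judged:
By the outcome, as a careful person would: the job done as asked, in the order asked, and still so for the second after the job is handed in, with the robot touching nothing.
It also fails if it takes over 136 s, if anything falls off the work surface, if the arm or the gripper's body presses on something with over 40 N, if the wrist force passes 120 N, or if a joint passes its speed limit or range.

## Working session

There is one attempt and no reset: what is moved stays moved. The work goes in short steps, Python scripts to look and compute and a tool call to move; the robot and the scene stay as the last step left them, time stands still between calls to the robot, and variables do not carry over. Pictures are saved under pics/ and viewed, and the job is handed in when it is done.

Besides the shell and the picture viewer there is one more tool, called as name(argument=value, ...), one argument or row to a line, values as JSON. servo_tool: Moves the arm, as the interface text tells. Its arguments: {"type":"object","properties":{"plan":{"type":"array"},"squeeze":{"type":"number"}},"required":["plan"]}

```bash
mkdir -p pics; ls; python3 - <<'E'
from workcell import env
import cv2
s=env.state(); print(s)
for n in ["scene","side","wrist"]:
    f=env.grab_frame(n); print(n,f["intrinsics"],f["eye"],f["attitude"],[k for k in f])
    cv2.imwrite(f"pics/{n}0.png",f["pixels"][:,:,::-1])
E
```

```text
pics
{'time_s': 0.0, 'qpos': array([-7.74658120e+01,  1.83519747e+01,  8.97060320e+01, -6.78895375e-04,
        7.20416437e+01, -1.14447308e+00]), 'qvel': array([-0.09365543, -0.02442829,  0.07755954,  0.01884235,  0.09534462,
        0.00762658]), 'effort': array([ 6.78480192e-04, -4.12463343e+01, -2.31976962e+01,  7.28923618e-02,
        4.57210641e-02, -1.62722918e-04]), 'ee_pos': array([ 135.87864061, -558.21030252,  213.11945074]), 'ee_rot': array([-1.79998655e+02,  9.96434120e-02, -7.63211279e+01]), 'force': array([ 0.58831857, -0.06042257, -0.36997323]), 'torque': array([-0.00495798, -0.02503245, -0.01111774]), 'gripper_width': 91.32327017160175}
scene [[568.16232807   0.         316.63109096]
 [  0.         568.16232807 242.43849415]
 [  0.           0.           1.        ]] [1072.03104202  934.12173249 1311.48610798] [ 40.79416067   0.37017516 151.64930903] ['pixels', 'intrinsics', 'eye', 'attitude']
side [[601.67146141   0.         323.05771367]
 [  0.         601.67146141 244.25784545]
 [  0.           0.           1.        ]] [  471.88815236 -1179.21652386  1332.37680924] [41.61758113  1.05471026 -5.35078932] ['pixels', 'intrinsics', 'eye', 'attitude']
wrist [[332.84254364   0.         318.90164517]
 [  0.         332.84254364 240.16281006]
 [  0.           0.           1.        ]] [ 209.48986982 -542.2380855   383.44037113] [-1.54066809e+01  4.81530204e-02 -7.63208833e+01] ['pixels', 'intrinsics', 'eye', 'attitude']
```

View pics/scene0.png

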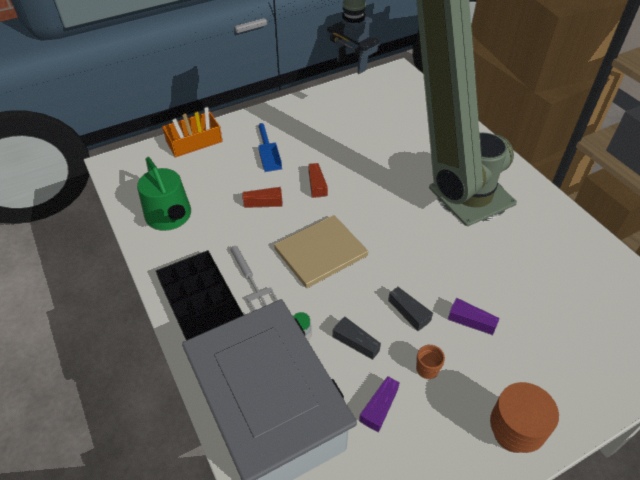

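View pics/side0.png

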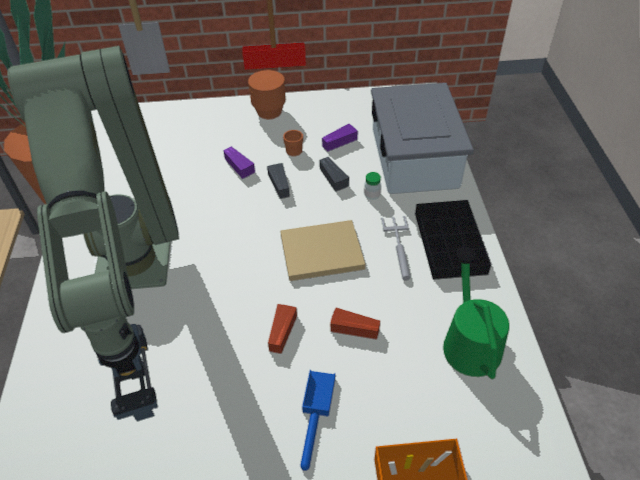

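View pics/wrist0.png

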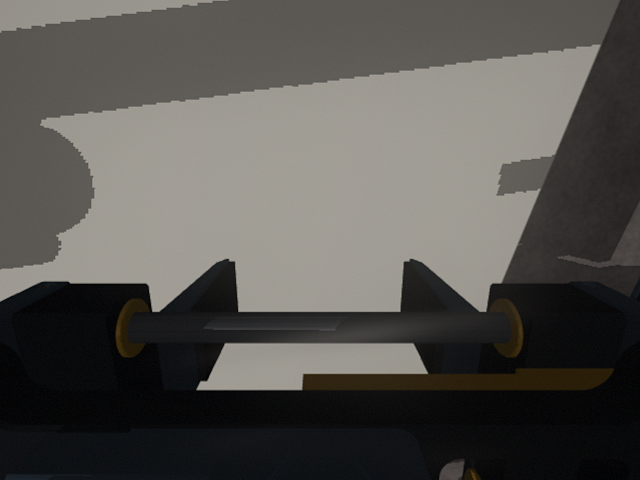

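The scene view shows the slab at (321,250), red bricks at (263,198) and (317,180), and charcoal bricks at (410,308) and (357,337). The small pot is at (430,361). Look-alikes are two purple wedges at (473,316) and (380,403), the stacked big pots at (525,415), and in the side view a big pot at (267,95). I'll check these in close crops.

```bash
python3 - <<'E'
import cv2
a=cv2.imread("pics/scene0.png"); 
cv2.imwrite("pics/c1.png",cv2.resize(a[280:420,320:520],None,fx=4,fy=4,interpolation=cv2.INTER_CUBIC))
cv2.imwrite("pics/c2.png",cv2.resize(a[150:300,220:400],None,fx=4,fy=4,interpolation=cv2.INTER_CUBIC))
b=cv2.imread("pics/side0.png")
cv2.imwrite("pics/c3.png",cv2.resize(b[110:240,210:410],None,fx=4,fy=4,interpolation=cv2.INTER_CUBIC))
for n,im,pts in (("scene",a,[(263,196),(317,178),(408,303),(355,332),(473,311),(380,400),(321,245),(430,370),(425,348)]),("side",b,[(355,321),(284,324),(277,178),(334,172),(322,250),(294,145)])):
    for p in pts: print(n,p,im[p[1],p[0]], cv2.cvtColor(im[p[1]:p[1]+1,p[0]:p[0]+1],cv2.COLOR_BGR2HSV)[0,0])
E
```

```text
scene (263, 196) [ 31  53 131] [  7 195 131]
scene (317, 178) [ 23  49 120] [  8 206 120]
scene (408, 303) [61 57 55] [110  25  61]
scene (355, 332) [60 57 54] [105  26  60]
scene (473, 311) [118  44  90] [139 160 118]
scene (380, 400) [115  41  87] [139 164 115]
scene (321, 245) [ 98 133 150] [ 20  88 150]
scene (430, 370) [ 44  71 121] [ 11 162 121]
scene (425, 348) [ 51  82 139] [ 11 161 139]
side (355, 321) [ 41  64 141] [  7 181 141]
side (284, 324) [ 53  73 157] [  6 169 157]
side (277, 178) [93 86 81] [108  33  93]
side (334, 172) [80 74 69] [106  35  80]
side (322, 250) [120 161 176] [ 22  81 176]
side (294, 145) [ 44  63 103] [ 10 146 103]
```

View pics/c1.png

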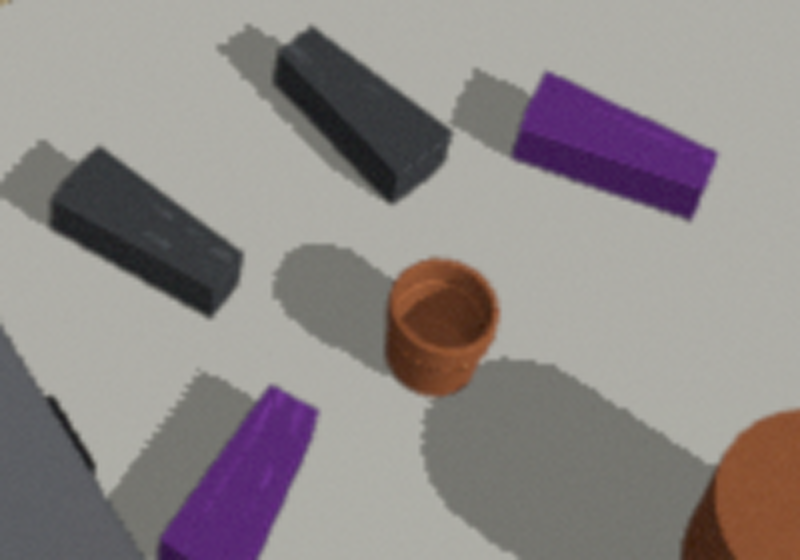

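View pics/c2.png

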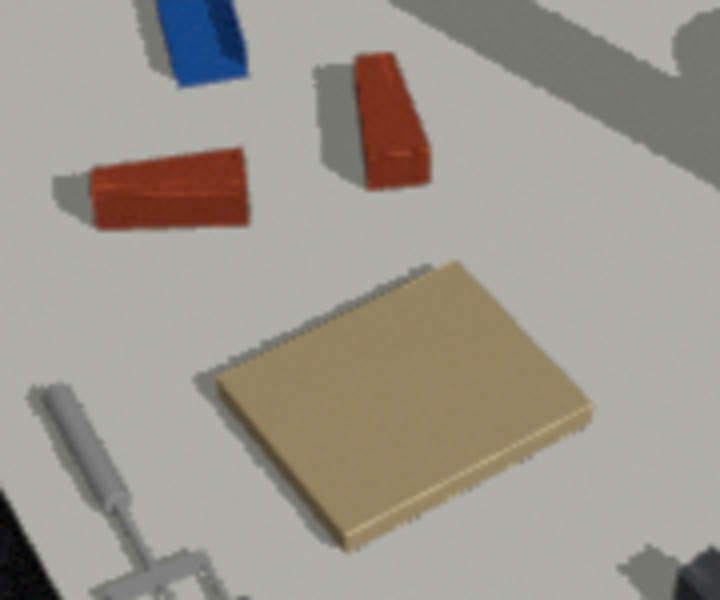

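View pics/c3.png

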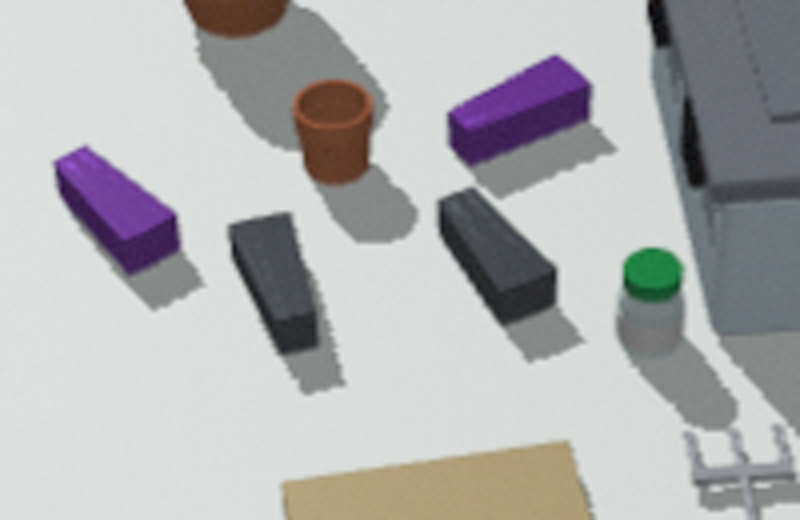

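The crops show two charcoal wedges, two clearly purple wedges, one small pot and two red wedges. Next I'll fit each thing's pose to its silhouette in both cameras.

```bash
cat > h.py <<'E'
import numpy as np, cv2
from scipy.spatial.transform import Rotation as R
from scipy.optimize import minimize
def grab(n,save=None):
    from workcell import env
    f=env.grab_frame(n)
    if save: cv2.imwrite(f"pics/{save}.png",f["pixels"][:,:,::-1])
    return f
def Rm(a): return R.from_euler('xyz',a,degrees=True).as_matrix()
def proj(f,P):
    P=np.atleast_2d(P)
    c=(P-f["eye"])@Rm(f["attitude"]); c=c*[1,-1,-1]
    u=c@np.array(f["intrinsics"]).T
    return u[:,:2]/u[:,2:]
def ray(f,uv,z):
    d=np.linalg.inv(f["intrinsics"])@np.array([uv[0],uv[1],1.])
    d=Rm(f["attitude"])@(d*[1,-1,-1]); t=(z-f["eye"][2])/d[2]
    return np.array(f["eye"])+t*d
def brick(h0=0):
    b=[(62.5,27),(62.5,-27),(-62.5,-17),(-62.5,17)]
    return np.array([(x,y,z) for z in (h0,h0+40) for x,y in b],float)
def slab():
    return np.array([(x,y,z) for z in (0,25) for x in(-110,110) for y in(-90,90)],float)
def pot():
    t=np.linspace(0,2*np.pi,40,endpoint=False)
    L=[]
    for z,r in((0,29),(45,34),(66,34)): L.append(np.c_[r*np.cos(t),r*np.sin(t),0*t+z])
    return np.vstack(L)
def place(V,x,y,yaw,z=0):
    a=np.radians(yaw); c,s=np.cos(a),np.sin(a)
    return V@np.array([[c,s,0],[-s,c,0],[0,0,1]])+[x,y,z]
S=4
def sil(f,V,box):
    u=(proj(f,V)-box[:2])*S
    h=cv2.convexHull((u*16).astype(np.int32).reshape(-1,1,2))
    m=np.zeros(((box[3])*S,(box[2])*S),np.uint8)
    cv2.fillConvexPoly(m,h,255,shift=4,lineType=cv2.LINE_AA); return m
def segm(f,fn,seed,r=50):
    img=f["pixels"]; hsv=cv2.cvtColor(img,cv2.COLOR_RGB2HSV).astype(int)
    m=fn(hsv,img.astype(int)).astype(np.uint8)
    x0=max(0,seed[0]-r);y0=max(0,seed[1]-r)
    x1=min(640,seed[0]+r);y1=min(480,seed[1]+r)
    n,l=cv2.connectedComponents(m)
    k=l[seed[1],seed[0]]; assert k>0,(seed,hsv[seed[1],seed[0]])
    mm=(l==k).astype(np.uint8)*255
    mm=cv2.morphologyEx(mm,cv2.MORPH_CLOSE,np.ones((5,5),np.uint8))
    mm=mm[y0:y1,x0:x1]
    c=np.zeros_like(mm); cs,_=cv2.findContours(mm,cv2.RETR_EXTERNAL,cv2.CHAIN_APPROX_NONE)
    cv2.drawContours(mm,cs,-1,255,-1)
    return cv2.resize(mm,None,fx=S,fy=S,interpolation=cv2.INTER_LINEAR),(x0,y0,x1-x0,y1-y0)
def fit(views,V,x0,z=0,yaws=None):
    # views: list of (f,mask,box)
    def cost(p):
        e=0
        for f,m,b in views:
            s=sil(f,place(V,p[0],p[1],p[2],z),b)
            e+=np.abs(s.astype(float)-np.where(m>127,255,0)).sum()/255/S/S
        return e
    best=None
    for yw in (yaws if yaws is not None else [x0[2]]):
        r=minimize(cost,[x0[0],x0[1],yw],method='Nelder-Mead',options=dict(initial_simplex=np.array([[x0[0],x0[1],yw],[x0[0]+8,x0[1],yw],[x0[0],x0[1]+8,yw],[x0[0],x0[1],yw+12]]),xatol=.05,fatol=.05,maxiter=250))
        if best is None or r.fun<best.fun: best=r
    return best
red=lambda h,i:(h[...,0]<9)&(h[...,1]>140)&(h[...,2]>50)
grey=lambda h,i:(i.max(-1)<112)&(i[...,2]>=i[...,0]+1)&(i.max(-1)<112)
sand=lambda h,i:(abs(h[...,0]-21)<6)&(h[...,1]>55)
terr=lambda h,i:(abs(h[...,0]-10)<6)&(h[...,1]>100)
E
cat > m0.py <<'E'
from h import *
import pickle
fs,fd=grab("scene"),grab("side")
pickle.dump((fs,fd),open("f0.pkl","wb"))
res={}
for n,fn,V,ps,pd,h in [("slab",sand,slab(),(321,245),(322,250),25),("A_red",red,brick(),(263,196),(355,321),20),("B_red",red,brick(),(317,178),(284,324),20),("a_grey",grey,brick(),(408,303),(277,178),20),("b_grey",grey,brick(),(355,332),(334,172),20),("pot",terr,pot(),(430,370),(294,145),33)]:
    a=ray(fs,ps,h);b=ray(fd,pd,h)
    vs=[(fs,*segm(fs,fn,ps,60)),(fd,*segm(fd,fn,pd,60))]
    ys=[0] if n=="pot" else np.arange(0,360,30) if n!="slab" else np.arange(0,180,30)
    r=fit(vs,V,[*((a+b)/2)[:2],0],yaws=ys)
    out=[r.x.round(1),round(r.fun,1)]
    for v in vs: 
        q=fit([v],V,r.x); out+= [q.x.round(1),round(q.fun,1),int((v[1]>127).sum()/16)]
    print(n,a.round(0)[:2],b.round(0)[:2],*out); res[n]=r.x
pickle.dump(res,open("res.pkl","wb"))
for f,nm in((fs,"ov_s"),(fd,"ov_d")):
    im=cv2.resize(f["pixels"][:,:,::-1],None,fx=3,fy=3,interpolation=cv2.INTER_CUBIC)
    for n,p in res.items():
        V=slab() if n=="slab" else pot() if n=="pot" else brick()
        hh=cv2.convexHull((proj(f,place(V,*p))*3+1).astype(np.int32).reshape(-1,1,2)); cv2.polylines(im,[hh],True,(0,255,0),1)
    c=np.vstack([proj(f,[*p[:2],0]) for p in res.values()]);lo=(c.min(0)-30).clip(0)*3;hi=(c.max(0)+40)*3
    cv2.imwrite(f"pics/{nm}.png",im[int(lo[1]):int(hi[1]),int(lo[0]):int(hi[0])][:600*1,:800])
E
python3 m0.py
```

```text
slab [545. -32.] [551. -42.] [551.1 -25.9   4.8] 455.9 [548.4 -26.6   4.9] 203.4 3745 [551.5 -25.9   4.8] 246.7 3781
A_red [ 608. -308.] [ 615. -293.] [ 613.6 -303.3  160.5] 271.4 [ 613.6 -303.3  160.5] 119.7 623 [ 613.6 -303.3  160.5] 151.7 986
B_red [ 414. -299.] [ 429. -282.] [ 421.5 -292.6   72.8] 254.9 [ 419.4 -296.    68.4] 83.9 431 [ 420.9 -293.7   74.6] 142.0 836
a_grey [434. 263.] [435. 286.] [443.2 275.  100.7] 212.0 [440.2 275.4  98.1] 139.0 895 [444.4 270.4  99.9] 52.6 504
b_grey [610. 273.] [622. 294.] [615.9 290.9 290.7] 221.8 [615.3 292.2 290.8] 143.7 970 [616.9 287.7 289.8] 60.8 572
pot [507. 463.] [500. 431.] [497.2 444.8  13.2] 158.3 [496.8 445.1  22.4] 85.3 740 [498.4 443.7  23.8] 70.2 406
```

```bash
python3 - <<'E'
from h import *
import pickle
fs,fd=pickle.load(open("f0.pkl","rb"));res=pickle.load(open("res.pkl","rb"))
S2=4
for f,nm,segs in((fs,"q_s",[(317,178,red),(408,303,grey),(321,245,sand),(430,370,terr)]),(fd,"q_d",[(284,324,red),(277,178,grey),(322,250,sand),(294,145,terr)])):
    im=cv2.resize(f["pixels"][:,:,::-1],None,fx=S2,fy=S2,interpolation=cv2.INTER_CUBIC)
    for n,p in res.items():
        V=slab() if n=="slab" else pot() if n=="pot" else brick()
        hh=cv2.convexHull((proj(f,place(V,*p))*S2+S2/2).astype(np.int32).reshape(-1,1,2)); cv2.polylines(im,[hh],True,(0,255,0),1)
    for (x,y,fn) in segs:
        m,b=segm(f,fn,(x,y),60)
        cs,_=cv2.findContours((m>127).astype(np.uint8),cv2.RETR_EXTERNAL,cv2.CHAIN_APPROX_NONE)
        for c in cs: cv2.polylines(im,[c+np.array([[b[0]*4,b[1]*4]])],True,(0,255,255),1)
    T=[]
    for (x,y,fn) in segs:
        T.append(im[(y-35)*4:(y+35)*4,(x-48)*4:(x+48)*4])
    cv2.imwrite(f"pics/{nm}.png",np.vstack([np.hstack(T[:2]),np.hstack(T[2:])]))
E
```

```text
(no output)
```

View pics/q_s.png

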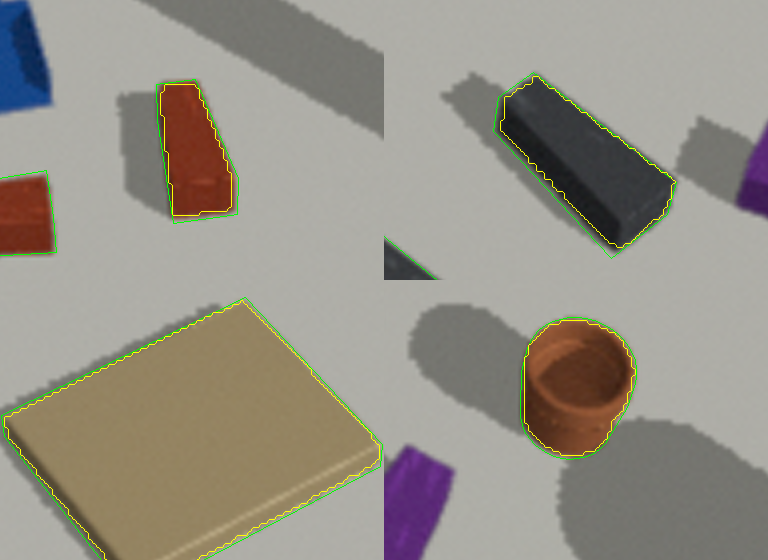

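View pics/q_d.png

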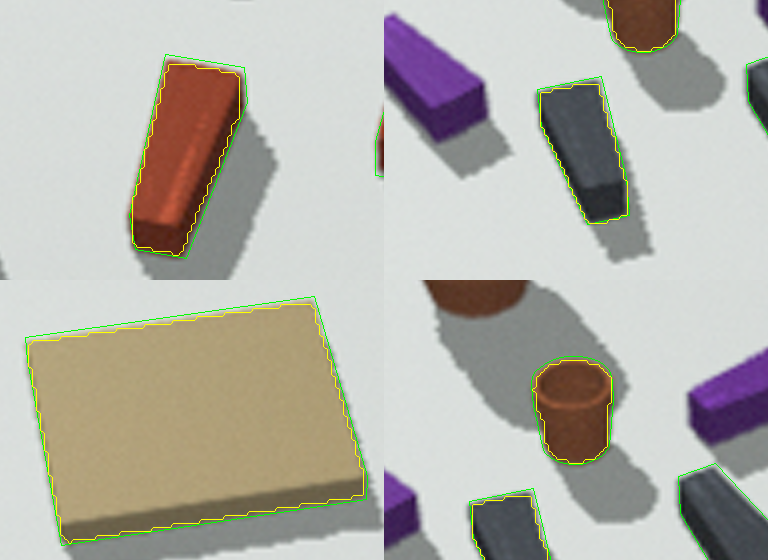

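```bash
python3 - <<'E'
s=open('h.py').read()
s=s.replace("u=(proj(f,V)-box[:2])*S","u=(proj(f,V)-box[:2]+.5)*S-.5")
i=s.index("red=lambda")
s=s[:i]+'''rb=lambda i:i[...,0]-i[...,2]
red=lambda h,i:(rb(i)>38)&(h[...,0]<10)
terr=lambda h,i:(rb(i)>38)
sand=lambda h,i:(rb(i)>24)
grey=lambda h,i:(i.max(-1)<G)
G=100
'''
open('h.py','w').write(s)
import pickle
from h import *
fs,fd=pickle.load(open("f0.pkl","rb"))
print(fs["pixels"][290,380:400].max(-1),fs["pixels"][318,395:420].max(-1),fd["pixels"][178,260:300].max(-1), fd["pixels"][195:212,283].max(-1))
print(rb(fs["pixels"].astype(int))[196,230:290]);print(rb(fs["pixels"].astype(int))[245,265:290])
print(rb(fd["pixels"].astype(int))[250,275:290]); print(rb(fd["pixels"].astype(int))[324,325:390])
E
sed -i 's/^fs,fd=grab.*/fs,fd=pickle.load(open("f0.pkl","rb"))/;/pickle.dump((fs/d' m0.py; python3 m0.py
```

```text
[119 118 118 118 118 118 119 118 120 131 161 163 131  91  69  62  61  61
  59  59] [176 174 175 168 141 124 118 117 114  96  63  34  38  30  36  33  30  30
  34  48  56  62  57  59  59] [218 222 223 222 223 222 224 223 222 183  72  45  63  85  87  82  92  91
  84  84  83  81  83  86  86  85  92 121 185 222 220 221 222 221 222 221
 221 222 222 222] [ 50  53  60 104 139 138 138 138 139 167 223 222 222 222 223 222 222]
[  7   7   6   6   5   4   5   6   6   6   6   5  28  90 108 110 113 114
 111 101 105 101 102  99  98  94  93  91  96  97  98 100  99 102  97  94
  92  93  95  93  97  94  94  95  93  93  94  96  94  94  94  65  12   7
   7   8   7   7   6   8]
[ 6  7  7  6  6  5  8  6  8 28 46 49 52 50 51 50 50 51 51 51 50 49 51 49
 50]
[-4 -3 -2 -2 -2 -2 -2 -1  8 50 54 56 56 56 54]
[ -1  -2  -1  -2   7  37  59  60  62  65  68  74  83  92 101  92  91  93
  96  98 103 100 102 102 101 101 101  97  98 100 102 101 114 114 119 112
 109 111 112 113 107  99 106 103 102 105  97 101  98 101  99 101  99 103
  69   6  -3  -3  -1  -1  -2  -2  -2  -2  -2]
slab [545. -32.] [551. -42.] [549.9 -26.3   4.7] 366.3 [548.5 -27.1   5.3] 168.7 3777 [550.4 -24.4   4.8] 186.4 3836
A_red [ 608. -308.] [ 615. -293.] [ 613.3 -302.3  158.5] 167.4 [ 613.4 -302.3  158.4] 51.3 693 [ 613.4 -301.2  158.9] 114.5 1023
B_red [ 414. -299.] [ 429. -282.] [ 419.7 -293.8   72.1] 159.9 [ 419.7 -294.4   70. ] 46.5 479 [ 419.7 -292.4   73.4] 97.7 885
a_grey [434. 263.] [435. 286.] [442.3 274.2 100.3] 141.6 [442.2 274.2 100.5] 68.3 971 [442.6 273.5  99.5] 71.2 480
b_grey [610. 273.] [622. 294.] [616.1 290.9 291.4] 174.0 [616.  291.  292.4] 92.2 1023 [615.8 290.2 289.8] 75.2 555
pot [507. 463.] [500. 431.] [496.6 444.   22.2] 129.1 [496.4 444.   22.3] 67.8 757 [497.  445.5  21.2] 60.8 415
```

Silhouette fits from the two cameras agree to about 2 mm, and sizes and heights fit. Next is a helper that turns goals into tool-frame rows. Then I'll move to a hover where the wrist camera sees the slab and both reds.

```bash
cat > plan.py <<'E'
import numpy as np, sys
from scipy.spatial.transform import Rotation as R
def plan(goal,n,claw,pose=None,pad=True,claw_end=None):
    """goal x,y,z,psi ; n rows"""
    if pose is None:
        from workcell import env
        s=env.state(); pose=(s["ee_pos"],s["ee_rot"])
    p,rot=np.array(pose[0],float),pose[1]
    R0=R.from_euler('xyz',rot,degrees=True)
    Rg=R.from_euler('xyz',[180,0,goal[3]],degrees=True)
    g=np.array(goal[:3],float); rows=[]
    for k in range(n):
        m=n-k
        dv=(R0.inv()*Rg).as_rotvec(degrees=True)/m
        dp=R0.inv().apply((g-p)/m)
        dv=dv.round(1)+0.; dp=dp.round(1)+0.
        rows.append([dv.tolist(),dp.tolist(),claw])
        p=p+R0.apply(dp); R0=R0*R.from_rotvec(dv,degrees=True)
        if np.linalg.norm(dv)>10.6 or np.linalg.norm(dp)>62: print("TOO FAST",dv,dp)
    print(rows); return p,R0.as_euler('xyz',degrees=True)
def st():
    from workcell import env
    s=env.state(); print(round(s["time_s"],2),s["ee_pos"].round(1),s["ee_rot"].round(1),s["qpos"].round(0),s["force"].round(1),round(s["gripper_width"],1))
E
python3 -c "
from plan import *
plan((470,-165,300,-85),10,91)"
```

```text
[[[0.0, 0.0, 0.9], [-30.3, -41.8, -8.6], 91], [[0.0, 0.0, 0.9], [-31.0, -41.3, -8.6], 91], [[0.0, 0.0, 0.9], [-31.6, -40.8, -8.6], 91], [[0.0, 0.0, 0.9], [-32.3, -40.3, -8.6], 91], [[0.0, 0.0, 0.8], [-32.9, -39.8, -8.6], 91], [[0.0, 0.0, 0.9], [-33.4, -39.3, -8.6], 91], [[0.0, 0.0, 0.8], [-34.1, -38.8, -8.6], 91], [[0.0, 0.0, 0.9], [-34.6, -38.3, -8.7], 91], [[0.0, 0.0, 0.8], [-35.2, -37.7, -8.6], 91], [[0.0, 0.0, 0.9], [-35.7, -37.2, -8.7], 91]]
```

servo_tool(
  plan=[
    [[0,0,0.9],[-30,-42,-9],91],
    [[0,0,0.9],[-31,-41,-9],91],
    [[0,0,0.9],[-32,-41,-9],91],
    [[0,0,0.9],[-32,-40,-9],91],
    [[0,0,0.9],[-33,-40,-9],91],
    [[0,0,0.9],[-33,-39,-9],91],
    [[0,0,0.9],[-34,-39,-9],91],
    [[0,0,0.9],[-35,-38,-8],91],
    [[0,0,0.9],[-35,-38,-8],91],
    [[0,0,0.9],[-36,-37,-8],91],
  ],
)

```text
time_s: 1.5
ee_pos: [480.0, -157.6, 302.5]
ee_rot: [-179.9, 0.0, -86.1]
force: [0.4, -0.7, -0.5]
gripper_width: 90.6
```

```bash
cat > w1.py <<'E'
from h import *
from plan import st
import pickle
st()
f=grab("wrist","w1"); pickle.dump(f,open("w1.pkl","wb")); st()
print(f["eye"],f["attitude"])
res=pickle.load(open("res.pkl","rb"))
for n in res: print(n,proj(f,[*res[n][:2],25 if n=="slab" else 40]).round(0))
E
python3 w1.py
```

```text
1.5 [ 480.  -157.6  302.5] [-179.9    0.   -86.1] [-20.   9.  89.   0.  81.  67.] [ 0.4 -0.7 -0.5] 90.6
1.55 [ 484.4 -153.   303.3] [-179.6    0.3  -85.8] [-19.   9.  89.   0.  81.  67.] [5.1 3.4 1.6] 90.9
[ 555.17531169 -153.99096065  472.83035929] [-1.53080715e+01 -4.61567133e-03 -8.60658558e+01]
slab [[220. 146.]]
A_red [[444. 108.]]
B_red [[414. 259.]]
a_grey [[-11. 214.]]
b_grey [[-53.  69.]]
pot [[-155.  163.]]
```

View pics/w1.png

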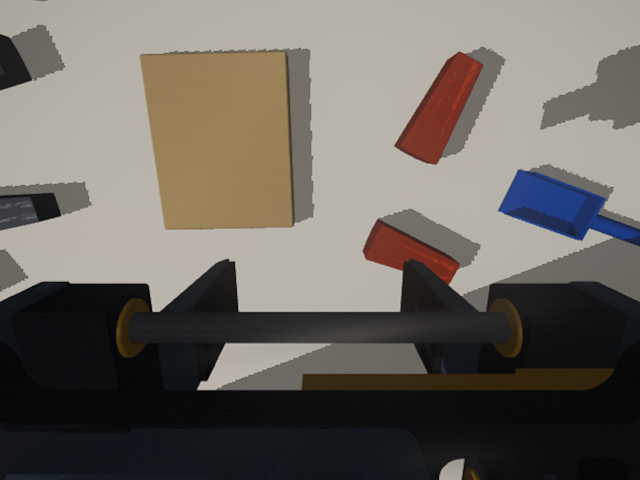

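The wrist view shows the slab at about (218,140), A_red at (440,108), and B_red at (410,250) partly behind the finger. The arm was still settling, so I'll retake it and fit the slab and A_red.

```bash
cat > wf.py <<'E'
from h import *
def wfit(f,name,res,fn,V,r=90,zc=None):
    p=res[name]; h=V[:,2].max()*.8
    c=proj(f,[*p[:2],V[:,2].max()])[0].astype(int)
    m,b=segm(f,fn,tuple(c),r)
    q=fit([(f,m,b)],V,p); 
    print(name,"wrist",q.x.round(1),round(q.fun),"px of",int((m>127).sum()/16),"prior",p.round(1)); return q.x
def overlay(f,items,name):
    im=f["pixels"][:,:,::-1].copy()
    for V,p,z in items:
        hh=cv2.convexHull((proj(f,place(V,*p,z))*16).astype(np.int32).reshape(-1,1,2)); cv2.polylines(im,[hh],True,(0,255,0),1,cv2.LINE_AA,4)
    cv2.imwrite(f"pics/{name}.png",im)
E
python3 - <<'E'
from wf import *
from plan import st
import pickle
f=grab("wrist","w2"); st()
f=grab("wrist","w3"); st()
res=pickle.load(open("res.pkl","rb"))
s=wfit(f,"slab",res,sand,slab(),130)
a=wfit(f,"A_red",res,red,brick(),90)
res["slab_w"]=s;res["A_red_w"]=a
pickle.dump(res,open("res.pkl","wb"))
overlay(f,[(slab(),s,0),(brick(),a,0)],"w3o")
E
```

```text
1.6 [ 482.  -155.7  302.7] [-1.798e+02  1.000e-01 -8.570e+01] [-19.   9.  89.   0.  81.  66.] [-0.  -0.7 -0.3] 91.2
1.65 [ 480.2 -157.5  302.2] [-1.799e+02  1.000e-01 -8.580e+01] [-20.   9.  89.   0.  81.  66.] [-0.6  0.3  0.6] 91.3
slab wrist [549.7 -27.2   5.1] 537 px of 24400 prior [549.9 -26.3   4.7]
A_red wrist [ 612.6 -302.   157.5] 247 px of 4488 prior [ 613.3 -302.3  158.5]
```

View pics/w3o.png

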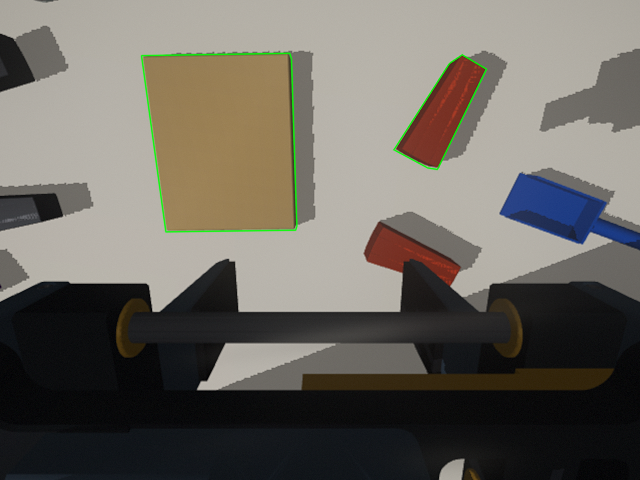

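```bash
python3 -c "
from plan import *
p=plan((621,-305.5,80,-112.5),8,91)
"
```

```text
[[[0.0, 0.0, 3.3], [19.8, -16.2, 27.8], 91], [[0.0, 0.0, 3.3], [18.8, -17.3, 27.8], 91], [[0.0, 0.0, 3.4], [17.8, -18.3, 27.8], 91], [[0.0, 0.0, 3.3], [16.7, -19.3, 27.8], 91], [[0.0, 0.0, 3.4], [15.5, -20.3, 27.8], 91], [[0.0, 0.0, 3.3], [14.3, -21.1, 27.7], 91], [[0.0, 0.0, 3.4], [13.0, -21.9, 27.8], 91], [[-0.1, 0.1, 3.3], [11.7, -22.7, 27.7], 91]]
```

servo_tool(
  plan=[
    [[0,0,3.3],[20,-16,28],91],
    [[0,0,3.3],[19,-17,28],91],
    [[0,0,3.4],[18,-18,28],91],
    [[0,0,3.3],[17,-19,28],91],
    [[0,0,3.4],[15.5,-20,28],91],
    [[0,0,3.3],[14,-21,27],91],
    [[0,0,3.4],[13,-22,27],91],
    [[0,0,3.3],[12,-22.5,27],91],
    [[0,0,0],[0,0,0],91],
    [[0,0,0],[0,0,0],91],
  ],
)

```text
time_s: 2.9
ee_pos: [609.7, -323.7, 73.8]
ee_rot: [179.7, -0.2, -113.9]
force: [0.4, 0.1, 0.2]
gripper_width: 91.2
```

```bash
python3 -c "
from plan import *
st()
p=plan((621,-305.5,6,-112.5),4,91)
"
```

```text
2.9 [ 609.7 -323.7   73.8] [ 179.7   -0.2 -113.9] [-29.  35.  83.  -0.  62.  85.] [0.4 0.1 0.2] 91.2
[[[0.1, 0.0, -0.4], [-5.4, -0.8, 16.9], 91], [[0.1, -0.1, -0.3], [-5.4, -0.9, 16.9], 91], [[0.1, 0.0, -0.4], [-5.3, -0.8, 16.9], 91], [[0.0, -0.1, -0.3], [-5.3, -0.9, 17.0], 91]]
```

servo_tool(
  plan=[
    [[0,0,-0.4],[-8,-1,0],91],
    [[0,0,-0.4],[-8,-1,5],91],
    [[0,0,-0.3],[-5,-1,5],91],
    [[0,0,0],[0,0,5],91],
    [[0,0,0],[0,0,5],91],
    [[0,0,0],[0,0,5],91],
    [[0,0,0],[0,0,0],91],
    [[0,0,0],[0,0,0],91],
    [[0,0,0],[0,0,0],91],
    [[0,0,0],[0,0,0],91],
  ],
)

```text
time_s: 4.15
ee_pos: [621.3, -303.6, 50.7]
ee_rot: [179.9, -0.2, -112.7]
force: [0.2, -0.5, -0.4]
gripper_width: 90.8
```

```bash
python3 -c "
from plan import *
st()
p=plan((621,-305.5,6,-112.5),4,91)
"
```

```text
4.15 [ 621.3 -303.6   50.7] [ 179.9   -0.2 -112.7] [-27.  36.  85.  -0.  59.  86.] [ 0.2 -0.5 -0.4] 90.8
[[[0.0, 0.0, 0.0], [0.4, -0.1, 11.2], 91], [[0.0, -0.1, -0.1], [0.4, -0.1, 11.2], 91], [[0.0, 0.0, 0.0], [0.5, -0.2, 11.1], 91], [[0.1, -0.1, -0.1], [0.5, -0.1, 11.2], 91]]
```

servo_tool(
  plan=[
    [[0,0,0],[1,0,12],91],
    [[0,0,0],[1,0,12],91],
    [[0,0,0],[0,0,11],91],
    [[0,0,0],[0,0,9],91],
    [[0,0,0],[0,0,0],70],
    [[0,0,0],[0,0,0],40],
    [[0,0,0],[0,0,0],40],
    [[0,0,0],[0,0,0],40],
    [[0,0,0],[0,0,0],40],
    [[0,0,0],[0,0,0],40],
  ],
  squeeze=35,
)

```text
time_s: 5.4
ee_pos: [620.5, -305.5, 3.5]
ee_rot: [179.9, -0.2, -112.7]
force: [-0.4, -0.9, -1.1]
gripper_width: 44.5
```

```bash
python3 -c "
from h import *
from plan import *
st()
f=grab('wrist','w4')
"
```

```text
5.4 [ 620.5 -305.5    3.5] [ 179.9   -0.2 -112.7] [-27.  38.  87.  -0.  54.  86.] [-0.4 -0.9 -1.1] 44.5
```

View pics/w4.png

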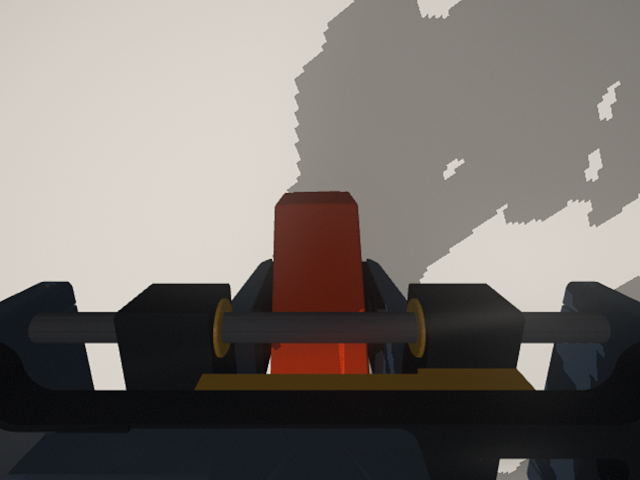

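```bash
python3 -c "
from h import *
im=cv2.imread('pics/w4.png'); cv2.imwrite('pics/w4c.png',cv2.resize(im[180:300,240:400],None,fx=5,fy=5,interpolation=cv2.INTER_CUBIC))
"
```

```text
(no output)
```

View pics/w4c.png

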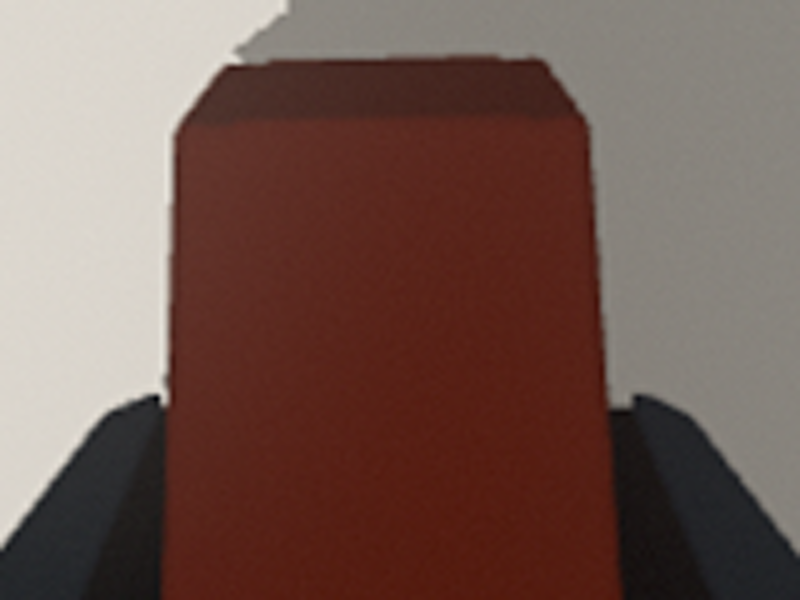

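```bash
cat > held.py <<'E'
from h import *
from plan import *
def held(f,L,Rr,L2,R2,ztop,tcp,psi,c=5.,x0=240,y0=180):
    """px in full image: narrow/wide end corners L,R on top edge, side points L2,R2"""
    w=[ray(f,p,ztop)[:2] for p in (L,Rr,L2,R2)]
    a=np.radians(psi); ex=np.array([np.cos(a),np.sin(a)]); ey=np.array([np.sin(a),-np.cos(a)])
    t=[np.array([(q-tcp[:2])@ex,(q-tcp[:2])@ey]) for q in w]
    print("tool-frame pts",np.round(t,1).tolist()," end width",round(np.linalg.norm(w[0]-w[1]),1))
    u=lambda d:d/np.linalg.norm(d)
    d=u(t[0]-t[2])+u(t[1]-t[3]); ang=np.degrees(np.arctan2(d[0],-d[1]))
    print("end mid",((t[0]+t[1])/2).round(1),"axis angle from tool -y toward +x",round(ang,2))
    return (t[0]+t[1])/2,ang
E
python3 -c "
from held import *
from workcell import env
f=grab('wrist'); s=env.state(); st()
held(f,(275.4,204),(357,204),(272.2,297.6),(364,297.6),40,s['ee_pos'],s['ee_rot'][2])
"
```

```text
5.5 [ 620.4 -305.4    3.5] [ 179.9   -0.2 -112.7] [-27.  38.  87.  -0.  54.  86.] [ 0.7  1.3 -0.9] 44.4
tool-frame pts [[-16.6, -54.6], [16.4, -54.6], [-19.5, -13.4], [20.7, -13.3]]  end width 33.0
end mid [ -0.1 -54.6] axis angle from tool -y toward +x -1.03
```

servo_tool(
  plan=[
    [[0,0,0],[0,0,-8],40],
    [[0,0,0],[0,0,-15],40],
    [[0,0,0],[0,0,-20],40],
    [[0,0,0],[0,0,-20],40],
    [[0,0,0],[0,0,-20],40],
    [[0,0,0],[0,0,-15],40],
    [[0,0,0],[0,0,-5],40],
    [[0,0,0],[0,0,0],40],
    [[0,0,0],[0,0,0],40],
    [[0,0,0],[0,0,0],40],
  ],
)

```text
time_s: 6.75
ee_pos: [618.1, -304.3, 109.5]
ee_rot: [179.5, -0.2, -112.7]
force: [-0.1, -1.2, -4.3]
gripper_width: 44.4
```

```bash
python3 -c "
from h import *
from plan import *
st()
plan((554.3,12.5,100,-85.8),9,40)
grab('wrist','w5')
"
```

```text
6.75 [ 618.1 -304.3  109.5] [ 179.5   -0.2 -112.7] [-27.  33.  81.  -0.  67.  86.] [-0.1 -1.2 -4.3] 44.4
[[[0.1, 0.0, -3.0], [-29.7, 20.1, 1.2], 40], [[0.1, 0.0, -3.0], [-30.8, 18.5, 1.1], 40], [[0.1, 0.0, -3.0], [-31.7, 16.9, 1.1], 40], [[0.0, 0.0, -3.0], [-32.5, 15.2, 1.1], 40], [[0.1, 0.0, -3.0], [-33.3, 13.5, 1.0], 40], [[0.0, 0.0, -3.0], [-33.9, 11.7, 1.0], 40], [[0.1, 0.0, -3.0], [-34.5, 9.9, 1.0], 40], [[0.0, 0.0, -2.9], [-35.0, 8.1, 1.0], 40], [[0.1, -0.1, -3.0], [-35.3, 6.3, 1.1], 40]]
```

View pics/w5.png

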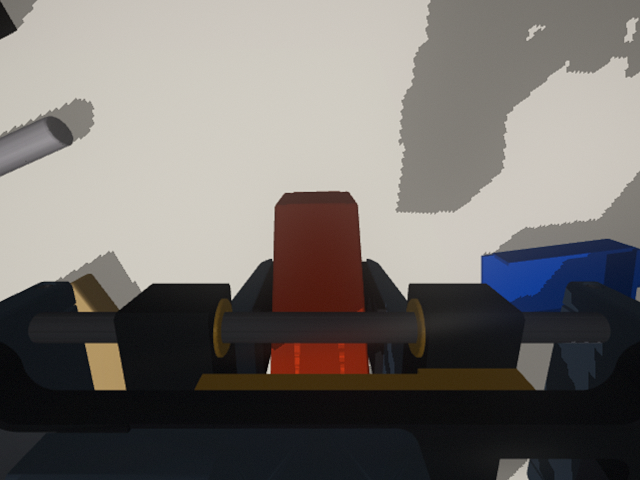

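Held firm with the same grip, and −4.3 N matches its weight. Transferring to the slab.

servo_tool(
  plan=[
    [[0.1,0,-2],[-20,14,0],40],
    [[0.1,0,-3],[-31,20,0],40],
    [[0.1,0,-3],[-33,18,0],40],
    [[0,0,-3],[-34,17,1],40],
    [[0.1,0,-3],[-36,15,1],40],
    [[0,0,-3],[-36,13,1],40],
    [[0.1,0,-3],[-36,10,1],40],
    [[0,0,-3],[-34,8,1],40],
    [[0,0,-3],[-25,4,1],40],
    [[0,0,-1],[-12,2,1],40],
  ],
)

```text
time_s: 8.05
ee_pos: [551.2, 21.6, 99.2]
ee_rot: [179.8, -0.0, -84.9]
force: [0.1, -1.5, -4.9]
gripper_width: 44.6
```

```bash
python3 -c "
from h import *
from plan import *
st()
plan((554.3,12.5,50,-85.8),6,40)
"
```

```text
8.05 [551.2  21.6  99.2] [179.8  -0.  -84.9] [  1.  22. 102.  -0.  56.  86.] [ 0.1 -1.5 -4.9] 44.6
[[[0.0, 0.0, 0.1], [1.6, -0.4, 8.2], 40], [[0.0, 0.0, 0.2], [1.5, -0.4, 8.2], 40], [[0.1, 0.0, 0.1], [1.6, -0.4, 8.2], 40], [[0.0, 0.0, 0.2], [1.5, -0.4, 8.2], 40], [[0.1, 0.0, 0.1], [1.6, -0.4, 8.2], 40], [[0.0, 0.0, 0.2], [1.5, -0.5, 8.2], 40]]
```

servo_tool(
  plan=[
    [[0,0,0.3],[3,-0.5,7],40],
    [[0,0,0.3],[3,-0.5,9],40],
    [[0,0,0.3],[2,-1,9],40],
    [[0,0,0],[1,-1,9],40],
    [[0,0,0],[0,0,8],40],
    [[0,0,0],[0,0,6],40],
    [[0,0,0],[0,0,3],40],
    [[0,0,0],[0,0,0],40],
    [[0,0,0],[0,0,0],40],
    [[0,0,0],[0,0,0],40],
  ],
)

```text
time_s: 9.3
ee_pos: [555.8, 9.4, 44.2]
ee_rot: [179.8, -0.1, -86.1]
force: [0.2, 0.7, -4.8]
gripper_width: 44.0
```

```bash
python3 -c "
from h import *
from plan import *
st()
from workcell import env
f=grab('wrist','w6');st()
plan((554.3,12.5,29,-85.8),6,40)
"
```

```text
9.3 [555.8   9.4  44.2] [ 1.798e+02 -1.000e-01 -8.610e+01] [ -0.  26. 105.  -0.  49.  86.] [ 0.2  0.7 -4.8] 44.0
9.35 [555.8   9.4  44.2] [ 1.798e+02 -1.000e-01 -8.610e+01] [ -0.  26. 105.  -0.  49.  86.] [ 0.6 -0.4 -4.8] 44.5
[[[0.0, 0.0, -0.1], [-0.5, 0.2, 2.5], 40], [[0.0, 0.0, 0.0], [-0.5, 0.2, 2.5], 40], [[0.0, 0.0, -0.1], [-0.6, 0.2, 2.5], 40], [[0.1, 0.0, 0.0], [-0.5, 0.2, 2.6], 40], [[0.0, 0.0, -0.1], [-0.6, 0.2, 2.5], 40], [[0.1, -0.1, 0.0], [-0.5, 0.3, 2.6], 40]]
```

View pics/w6.png

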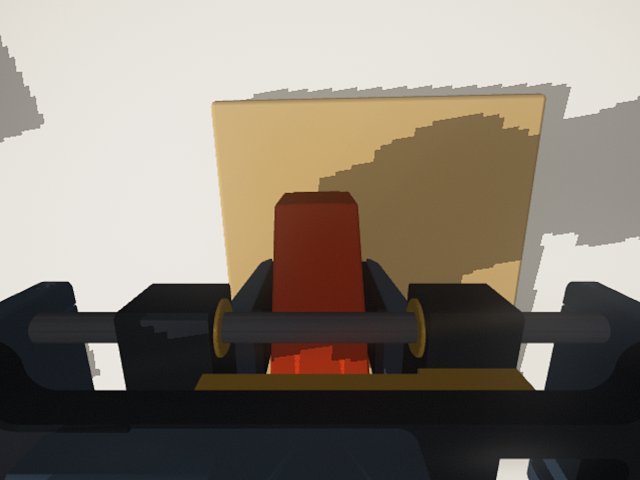

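```bash
python3 -c "
from h import *
im=cv2.imread('pics/w6.png'); cv2.imwrite('pics/w6c.png',np.vstack([cv2.resize(im[85:125,195:295],None,fx=6,fy=6,interpolation=cv2.INTER_CUBIC),cv2.resize(im[80:120,470:570],None,fx=6,fy=6,interpolation=cv2.INTER_CUBIC)]))
f=grab('wrist')
for p in((213,102),(545,95)): print(ray(f,p,25))
print(proj(f,place(slab()[[5,7]],549.8,-27,5)))
"
```

```text
[651.08264071  70.34767086  25.        ]
[ 666.45503611 -104.09247912   25.        ]
[[242.96952755 436.15777793]
 [209.37623495 100.81271067]]
```

View pics/w6c.png

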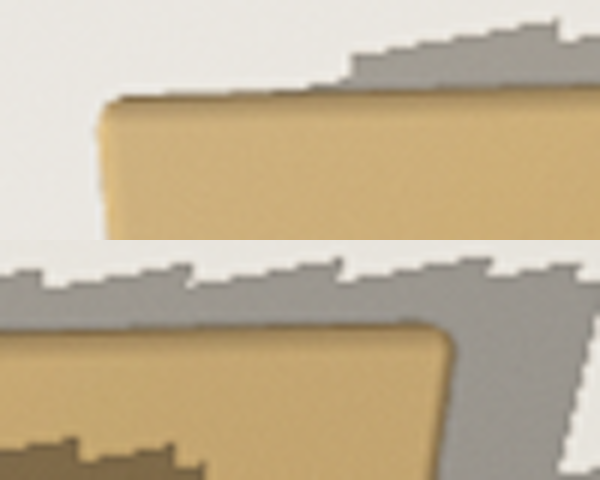

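Slab edge agrees with the estimate within 0.6 mm. Final nudge and descent.

servo_tool(
  plan=[
    [[0,0,0],[-1,0.5,2],40],
    [[0,0,0],[-1,0.5,3],40],
    [[0,0,0],[-1,0,4],40],
    [[0,0,0],[0,0,3],40],
    [[0,0,0],[0,0,2],40],
    [[0,0,0],[0,0,1],40],
    [[0,0,0],[0,0,0],40],
    [[0,0,0],[0,0,0],40],
    [[0,0,0],[0,0,0],40],
    [[0,0,0],[0,0,0],40],
  ],
)

```text
time_s: 10.65
ee_pos: [554.5, 12.6, 28.5]
ee_rot: [179.8, -0.1, -86.1]
force: [-1.1, 0.1, -4.7]
gripper_width: 44.4
```

```bash
python3 -c "
from plan import *
st()
plan((554.3,12.5,28.5,-85.8),4,40)
"
```

```text
10.65 [554.5  12.6  28.5] [ 1.798e+02 -1.000e-01 -8.610e+01] [  0.  27. 106.  -0.  47.  86.] [-1.1  0.1 -4.7] 44.4
[[[0.0, 0.0, -0.1], [0.0, 0.0, 0.0], 40], [[0.1, 0.0, -0.1], [0.0, 0.1, 0.0], 40], [[0.0, 0.0, -0.1], [0.0, 0.0, 0.0], 40], [[0.1, -0.1, 0.0], [0.1, 0.1, 0.0], 40]]
```

servo_tool(
  plan=[
    [[0,0,-0.3],[0,0,0.7],40],
    [[0,0,0],[0,0,0.7],40],
    [[0,0,0],[0,0,0],40],
    [[0,0,0],[0,0,0],40],
    [[0,0,0],[0,0,0],40],
    [[0,0,0],[0,0,0],40],
    [[0,0,0],[0,0,0],40],
    [[0,0,0],[0,0,0],40],
    [[0,0,0],[0,0,0],40],
    [[0,0,0],[0,0,0],40],
  ],
)

```text
time_s: 11.9
ee_pos: [554.6, 12.6, 28.5]
ee_rot: [179.8, -0.1, -85.8]
force: [-2.8, 0.5, 0.4]
gripper_width: 44.2
```

servo_tool(
  plan=[
    [[0,0,0],[0,0,0],62],
    [[0,0,0],[0,0,0],62],
    [[0,0,0],[0,0,0],62],
    [[0,0,0],[0,0,-4],62],
    [[0,0,0],[0,0,-10],62],
    [[0,0,0],[0,0,-20],62],
    [[0,0,0],[0,0,-30],80],
    [[0,0,0],[0,0,-30],91],
    [[0,0,0],[0,0,-20],91],
    [[0,0,0],[0,0,-5],91],
  ],
)

```text
time_s: 13.15
ee_pos: [556.8, 12.8, 155.1]
ee_rot: [-179.8, -0.1, -85.8]
force: [0.5, -0.5, 0.1]
gripper_width: 91.1
```

```bash
python3 -c "
from plan import *
from h import *
st()
grab('wrist','w7')
import pickle
r=pickle.load(open('res.pkl','rb'))['B_red'];a=np.radians(r[2])
g=(r[0]-9*np.cos(a),r[1]-9*np.sin(a)); print(g,r)
plan((*g,110,r[2]-90),9,91)
"
```

```text
13.15 [556.8  12.8 155.1] [-1.798e+02 -1.000e-01 -8.580e+01] [ 0. 19. 97. -0. 63. 86.] [ 0.5 -0.5  0.1] 91.1
(np.float64(416.89405028677174), np.float64(-302.4032636461252)) [ 419.66561321 -293.84064495   72.0641822 ]
[[[0.0, 0.0, -7.5], [33.8, 18.1, 5.0], 91], [[0.0, 0.0, -7.5], [31.1, 22.3, 5.0], 91], [[0.0, 0.0, -7.5], [27.9, 26.2, 5.0], 91], [[0.0, 0.0, -7.6], [24.3, 29.7, 5.0], 91], [[0.0, -0.1, -7.5], [20.1, 32.6, 5.0], 91], [[0.0, 0.0, -7.6], [15.7, 34.9, 5.0], 91], [[0.0, -0.1, -7.5], [11.0, 36.7, 5.0], 91], [[0.0, 0.0, -7.6], [6.1, 37.9, 4.9], 91], [[-0.1, -0.1, -7.5], [1.0, 38.3, 4.9], 91]]
```

View pics/w7.png

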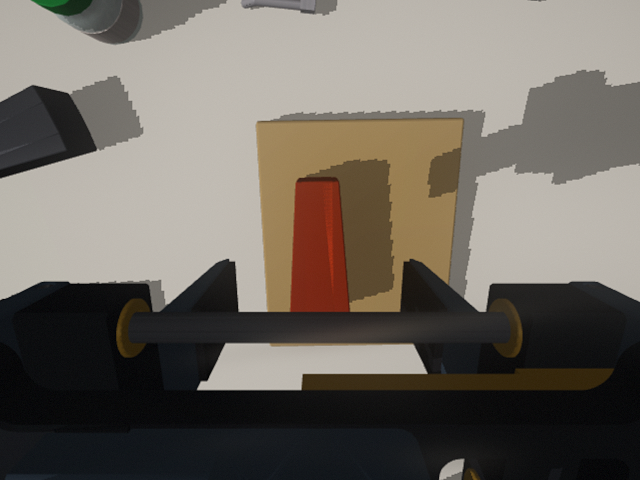

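Red A lies on the slab, narrow end away. Now to red B.

servo_tool(
  plan=[
    [[0,0,-7],[28,15,4],91],
    [[0,0,-7.5],[34,20,5],91],
    [[0,0,-7.5],[31,26,5],91],
    [[0,0,-7.5],[27,31,5],91],
    [[0,0,-7.5],[22,35,5],91],
    [[0,0,-7.5],[17,37,5],91],
    [[0,0,-7.5],[12,38,5],91],
    [[0,0,-7.5],[7,36,5],91],
    [[0,0,-7],[2,28,5],91],
    [[0,0,-1],[0,10,1],91],
  ],
)

```text
time_s: 14.45
ee_pos: [420.2, -319.2, 100.7]
ee_rot: [-179.9, 0.5, -15.8]
force: [1.0, 0.4, 0.2]
gripper_width: 90.7
```

```bash
python3 -c "
from plan import *
from h import *
st()
grab('wrist','w8')
plan((416.9,-302.4,50,-17.9),6,91)
"
```

```text
14.45 [ 420.2 -319.2  100.7] [-179.9    0.5  -15.8] [-38.  20. 105.  -0.  56. -23.] [1.  0.4 0.2] 90.7
[[[0.0, 0.1, 0.3], [-1.2, -2.6, 8.4], 91], [[0.0, 0.1, 0.4], [-1.3, -2.6, 8.4], 91], [[0.0, 0.1, 0.3], [-1.3, -2.6, 8.5], 91], [[0.0, 0.1, 0.4], [-1.3, -2.6, 8.4], 91], [[0.0, 0.0, 0.3], [-1.3, -2.7, 8.5], 91], [[-0.1, 0.1, 0.4], [-1.4, -2.6, 8.4], 91]]
```

View pics/w8.png

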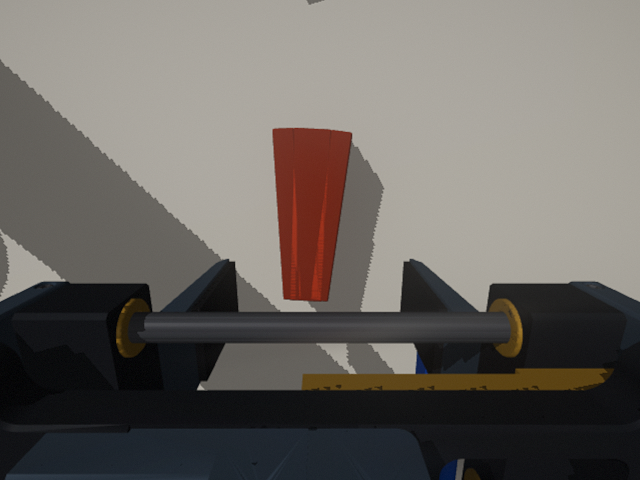

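Red B is fully visible between (273,128) and (328,300). I'll fit it.

```bash
python3 -c "
from plan import *
from wf import *
import pickle
st()
res=pickle.load(open('res.pkl','rb'))
f=grab('wrist')
b=wfit(f,'B_red',res,red,brick(),130)
a=np.radians(b[2]);g=(b[0]-9*np.cos(a),b[1]-9*np.sin(a));print(g,b[2]-90)
plan((*g,50,b[2]-90),6,91)
"
```

```text
14.5 [ 420.1 -319.8  100.6] [-179.9    0.5  -15.8] [-38.  20. 105.  -0.  55. -23.] [ 0.2 -1.8  0.3] 91.2
B_red wrist [ 420.2 -294.    71.4] 398 px of 10727 prior [ 419.7 -293.8   72.1]
(np.float64(417.36058658654457), np.float64(-302.57896213156823)) -18.586178094664973
[[[0.0, 0.1, 0.4], [-1.2, -2.4, 8.5], 91], [[0.0, 0.1, 0.5], [-1.2, -2.4, 8.5], 91], [[0.0, 0.1, 0.4], [-1.3, -2.4, 8.5], 91], [[0.0, 0.1, 0.5], [-1.3, -2.4, 8.5], 91], [[-0.1, 0.0, 0.4], [-1.3, -2.5, 8.5], 91], [[0.0, 0.1, 0.5], [-1.3, -2.4, 8.4], 91]]
```

servo_tool(
  plan=[
    [[0,0,0.5],[-2,-4,5],91],
    [[0,0.1,0.5],[-2,-4,9],91],
    [[0,0.1,0.5],[-2,-4,9],91],
    [[0,0.1,0.5],[-1,-2,9],91],
    [[0,0.1,0.5],[0,0,9],91],
    [[0,0,0],[0,0,6],91],
    [[0,0,0],[0,0,3],91],
    [[0,0,0],[0,0,0],91],
    [[0,0,0],[0,0,0],91],
    [[0,0,0],[0,0,0],91],
  ],
)

```text
time_s: 15.8
ee_pos: [417.7, -299.7, 46.8]
ee_rot: [-179.8, 0.1, -18.5]
force: [-0.1, -0.8, -0.1]
gripper_width: 91.2
```

```bash
python3 -c "
from plan import *
st()
plan((417.4,-302.6,5,-18.6),5,91)
"
```

```text
15.8 [ 417.7 -299.7   46.8] [-1.798e+02  1.000e-01 -1.850e+01] [-37.  23. 111.   0.  47. -19.] [-0.1 -0.8 -0.1] 91.2
[[[0.0, 0.0, 0.0], [0.1, 0.6, 8.4], 91], [[0.0, 0.0, 0.0], [0.1, 0.6, 8.3], 91], [[-0.1, 0.0, 0.0], [0.2, 0.6, 8.4], 91], [[0.0, 0.1, 0.1], [0.1, 0.6, 8.3], 91], [[-0.1, 0.0, 0.0], [0.2, 0.5, 8.4], 91]]
```

servo_tool(
  plan=[
    [[0,0,0],[0.3,1,9],91],
    [[0,0,0],[0.3,1,11],91],
    [[0,0,0],[0,1,11],91],
    [[0,0,0],[0,0,9],91],
    [[0,0,0],[0,0,1],91],
    [[0,0,0],[0,0,0],60],
    [[0,0,0],[0,0,0],40],
    [[0,0,0],[0,0,0],40],
    [[0,0,0],[0,0,0],40],
    [[0,0,0],[0,0,0],40],
  ],
  squeeze=35,
)

```text
time_s: 17.05
ee_pos: [417.1, -302.8, 3.1]
ee_rot: [-179.8, 0.1, -18.5]
force: [0.8, -0.2, 0.1]
gripper_width: 44.1
```

```bash
python3 -c "
from h import *
from plan import *
st()
f=grab('wrist','w9')
im=cv2.imread('pics/w9.png'); cv2.imwrite('pics/w9c.png',cv2.resize(im[130:300,220:420],None,fx=3.5,fy=3.5,interpolation=cv2.INTER_CUBIC))
"
```

```text
17.05 [ 417.1 -302.8    3.1] [-1.798e+02  1.000e-01 -1.850e+01] [-37.  26. 113.   0.  41. -19.] [ 0.8 -0.2  0.1] 44.1
```

View pics/w9c.png

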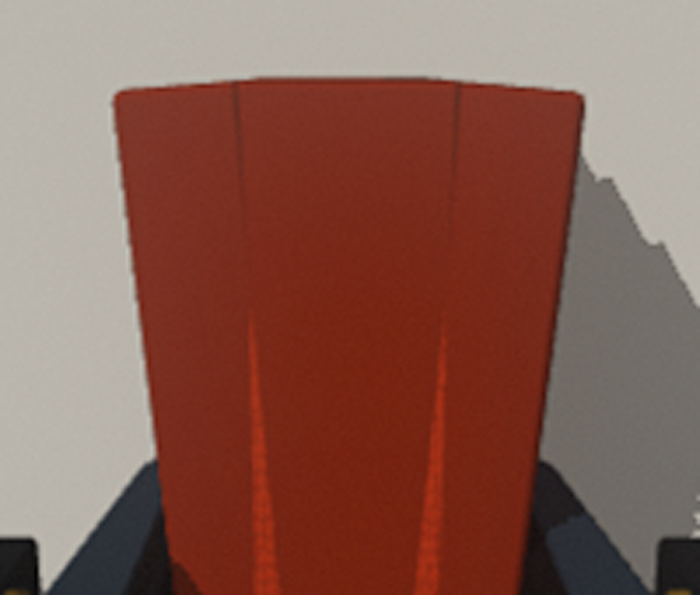

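```bash
python3 -c "
from held import *
from workcell import env
f=grab('wrist'); s=env.state(); st()
held(f,(252.9,157.7),(386.6,157.7),(268,290),(370,290),40,s['ee_pos'],s['ee_rot'][2])
"
```

```text
17.15 [ 417.1 -302.8    3.1] [-1.798e+02  1.000e-01 -1.850e+01] [-37.  26. 113.   0.  41. -19.] [-1.3  0.7  1.9] 43.9
tool-frame pts [[-24.3, -70.1], [27.7, -70.1], [-20.7, -14.3], [23.5, -14.4]]  end width 52.1
end mid [  1.7 -70.1] axis angle from tool -y toward +x 0.29
```

```bash
python3 -c "
from wf import *
from plan import *
import pickle
fs,fd=grab('scene','s2'),grab('side','d2')
t=np.array([546.5,10.9,185])
for z in (25,):
  for f,n in((fs,'s'),(fd,'d')):
    c=proj(f,[546.5,10.9,65])[0].astype(int); print(n,c)
    try:
        m,b=segm(f,red,tuple(c),60); q=fit([(f,m,b)],brick(),t,z); print(q.x.round(1),round(q.fun),int((m>127).sum()/16))
    except AssertionError as e: print(e)
overlay(fs,[(brick(),t,25)],'s2o')
"
```

```text
s [327 245]
[546.5  10.4 187.3] 89 813
d [318 227]
[547.2  10.4 184.2] 94 816
```

View pics/s2o.png

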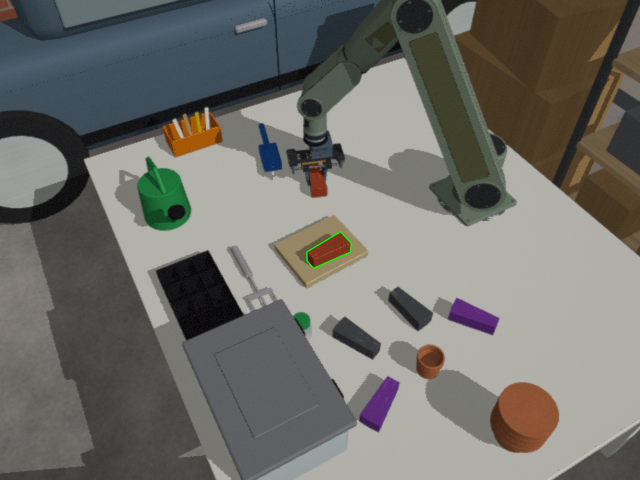

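A is at (547,10.4) with yaw about 185.5, on target within 1 mm. Lifting B.

servo_tool(
  plan=[
    [[0,0,0],[0,0,-8],40],
    [[0,0,0],[0,0,-18],40],
    [[0,0,0],[0,0,-22],40],
    [[0,0,0],[0,0,-22],40],
    [[0,0,0],[0,0,-18],40],
    [[0,0,2],[0,0,-8],40],
    [[0,0,4],[0,0,0],40],
    [[0,0,5],[0,0,0],40],
    [[0,0,4],[0,0,0],40],
    [[0,0,3],[0,0,0],40],
  ],
)

```text
time_s: 18.5
ee_pos: [415.5, -301.5, 99.9]
ee_rot: [-179.9, 0.5, -37.4]
force: [0.3, -0.3, -3.0]
gripper_width: 44.5
```

```bash
python3 -c "
from plan import *
st()
plan((545.3,-65.3,95,-85),9,40)
"
```

```text
18.5 [ 415.5 -301.5   99.9] [-179.9    0.5  -37.4] [-37.  19. 107.   0.  55.   0.] [ 0.3 -0.3 -3. ] 44.5
[[[0.0, 0.1, 5.3], [-4.5, -29.6, 0.7], 40], [[0.0, 0.1, 5.3], [-7.2, -29.1, 0.6], 40], [[0.0, 0.1, 5.3], [-9.9, -28.3, 0.6], 40], [[0.0, 0.0, 5.3], [-12.4, -27.2, 0.6], 40], [[0.0, 0.0, 5.3], [-14.9, -26.0, 0.6], 40], [[0.0, 0.1, 5.3], [-17.2, -24.5, 0.6], 40], [[0.0, 0.0, 5.3], [-19.4, -22.8, 0.6], 40], [[0.0, 0.1, 5.2], [-21.5, -20.9, 0.6], 40], [[0.1, 0.0, 5.3], [-23.2, -18.8, 0.5], 40]]
```

servo_tool(
  plan=[
    [[0,0.1,4],[-3,-20,0],40],
    [[0,0.1,5.3],[-7,-29,0],40],
    [[0,0.1,5.3],[-9,-29,0],40],
    [[0,0,5.3],[-12,-28,0],40],
    [[0,0,5.3],[-14,-27,0],40],
    [[0,0.1,5.3],[-17,-25,0],40],
    [[0,0,5.3],[-19,-23,0],40],
    [[0,0,5.2],[-20,-21,0],40],
    [[0,0,4],[-16,-13,0],40],
    [[0,0,1],[-5,-4,0],40],
  ],
)

```text
time_s: 19.75
ee_pos: [543.4, -70.5, 94.4]
ee_rot: [179.3, 0.4, -85.8]
force: [-0.1, -0.9, -3.4]
gripper_width: 43.9
```

```bash
python3 -c "
from plan import *
st()
plan((545.3,-65.3,50,-85),6,40)
"
```

```text
19.75 [543.4 -70.5  94.4] [179.3   0.4 -85.8] [ -9.  22. 102.   0.  56.  77.] [-0.1 -0.9 -3.4] 43.9
[[[0.1, 0.1, -0.1], [-0.8, -0.5, 7.4], 40], [[0.1, 0.1, -0.1], [-0.8, -0.4, 7.4], 40], [[0.1, 0.1, -0.2], [-0.8, -0.4, 7.4], 40], [[0.1, 0.0, -0.1], [-0.8, -0.5, 7.4], 40], [[0.2, 0.1, -0.2], [-0.8, -0.4, 7.4], 40], [[0.1, 0.0, -0.1], [-0.9, -0.4, 7.4], 40]]
```

servo_tool(
  plan=[
    [[0.1,0.1,0],[-1.5,-0.5,4],40],
    [[0.1,0.1,-0.2],[-1.5,-0.5,8],40],
    [[0.1,0.1,-0.2],[-1.5,-0.5,9],40],
    [[0.1,0,-0.2],[0,0,9],40],
    [[0.1,0,-0.2],[0,0,8],40],
    [[0.1,0,0],[0,0,6],40],
    [[0,0,0],[0,0,3],40],
    [[0,0,0],[0,0,0],40],
    [[0,0,0],[0,0,0],40],
    [[0,0,0],[0,0,0],40],
  ],
)

```text
time_s: 21.0
ee_pos: [542.4, -67.6, 43.3]
ee_rot: [179.8, 0.1, -85.0]
force: [-0.1, 0.5, -3.3]
gripper_width: 43.8
```

```bash
python3 -c "
from plan import *
from h import *
st()
plan((545.3,-65.3,28.5,-85),6,40)
grab('wrist','w10')
"
```

```text
21.0 [542.4 -67.6  43.3] [ 1.798e+02  1.000e-01 -8.500e+01] [ -8.  25. 106.   0.  49.  77.] [-0.1  0.5 -3.3] 43.8
[[[0.0, 0.0, 0.0], [-0.3, -0.5, 2.5], 40], [[0.0, 0.0, 0.0], [-0.3, -0.5, 2.5], 40], [[0.1, 0.0, 0.0], [-0.3, -0.5, 2.4], 40], [[0.0, 0.0, 0.0], [-0.4, -0.5, 2.5], 40], [[0.1, 0.0, 0.0], [-0.3, -0.6, 2.4], 40], [[0.0, 0.1, 0.0], [-0.4, -0.5, 2.5], 40]]
```

View pics/w10.png

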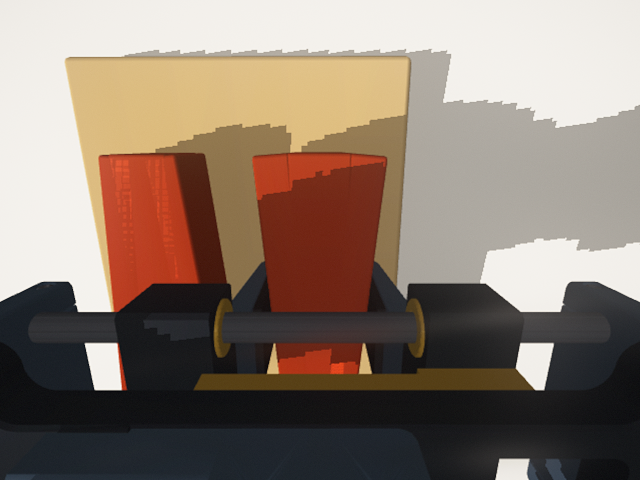

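servo_tool(
  plan=[
    [[0,0,0],[-0.8,-1,2],40],
    [[0,0,0],[-0.8,-1,3],40],
    [[0,0,0],[-0.5,-1,4],40],
    [[0,0,0],[0,0,3],40],
    [[0,0,0],[0,0,2],40],
    [[0,0,0],[0,0,1],40],
    [[0,0,0],[0,0,0.5],40],
    [[0,0,0],[0,0,0],40],
    [[0,0,0],[0,0,0],40],
    [[0,0,0],[0,0,0],40],
  ],
)

```text
time_s: 22.3
ee_pos: [545.5, -65.0, 28.3]
ee_rot: [179.8, 0.1, -85.0]
force: [-1.3, 0.7, -0.1]
gripper_width: 44.1
```

```bash
python3 -c "
from plan import *
from h import *
st()
plan((545.3,-65.3,28,-85),3,40)
"
```

```text
22.3 [545.5 -65.   28.3] [ 1.798e+02  1.000e-01 -8.500e+01] [ -8.  27. 107.   0.  47.  77.] [-1.3  0.7 -0.1] 44.1
[[[0.1, 0.0, 0.0], [0.1, 0.1, 0.1], 40], [[0.0, 0.0, 0.0], [0.1, 0.1, 0.1], 40], [[0.1, 0.1, 0.0], [0.1, 0.1, 0.1], 40]]
```

servo_tool(
  plan=[
    [[0,0,0],[0,0,0.3],40],
    [[0,0,0],[0,0,0],58],
    [[0,0,0],[0,0,0],58],
    [[0,0,0],[0,0,0],58],
    [[0,0,0],[0,0,-4],58],
    [[0,0,0],[0,0,-10],58],
    [[0,0,0],[0,0,-25],58],
    [[0,0,0],[0,0,-40],91],
    [[0,0,0],[0,0,-40],91],
    [[0,0,0],[0,0,-20],91],
  ],
)

```text
time_s: 23.55
ee_pos: [546.7, -65.3, 173.3]
ee_rot: [180.0, 0.0, -85.0]
force: [-0.4, 0.6, -0.8]
gripper_width: 84.8
```

```bash
python3 -c "
from plan import *
from h import *
st()
grab('wrist','w11')
fs=grab('scene','s3')
plan((430,200,180,10),10,91)
for n,p,z in (('boxcorner',(385,190),0),('boxlid',(380,140),150),('lid2',(393,188),120),('bigpot',(270,112),0)):
    f=grab('side'); print(n,ray(f,p,z).round())
"
```

```text
23.55 [546.7 -65.3 173.3] [180.   0. -85.] [-8. 18. 97.  0. 66. 77.] [-0.4  0.6 -0.8] 84.8
[[[0.0, 0.0, -9.5], [-27.5, 9.4, -0.7], 91], [[0.0, 0.0, -9.5], [-28.6, 4.7, -0.7], 91], [[0.0, 0.0, -9.5], [-29.0, -0.1, -0.7], 91], [[0.0, 0.0, -9.5], [-28.6, -4.8, -0.6], 91], [[0.0, 0.0, -9.5], [-27.4, -9.5, -0.7], 91], [[0.0, 0.0, -9.5], [-25.5, -13.9, -0.6], 91], [[0.0, 0.0, -9.5], [-22.8, -17.9, -0.7], 91], [[0.0, 0.0, -9.5], [-19.6, -21.4, -0.6], 91], [[0.0, 0.0, -9.5], [-15.8, -24.4, -0.7], 91], [[0.0, -0.1, -9.5], [-11.5, -26.7, -0.6], 91]]
boxcorner [777. 212.   0.]
boxlid [764. 280. 150.]
lid2 [775.  93. 120.]
bigpot [424. 673.   0.]
```

View pics/w11.png

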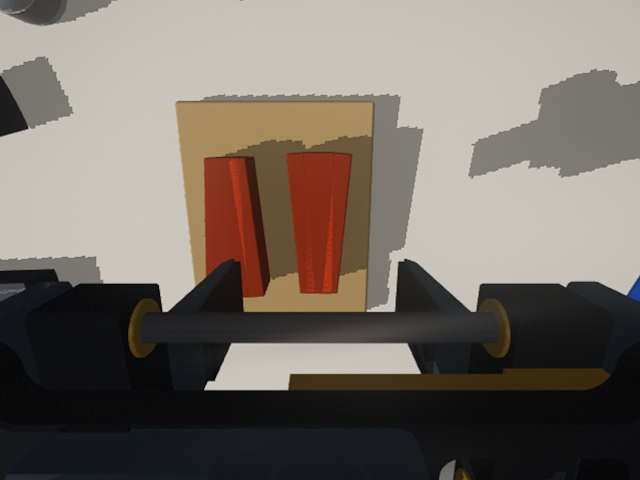

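Both reds look good side by side. Now to grey A.

servo_tool(
  plan=[
    [[0,0,-8],[-18,6,0],91],
    [[0,0,-9.5],[-32,5,2],91],
    [[0,0,-9.5],[-35,0,6],91],
    [[0,0,-9.5],[-34,-6,6],91],
    [[0,0,-9.5],[-33,-12,6],91],
    [[0,0,-9.5],[-31,-17,6],91],
    [[0,0,-9.5],[-28,-22,6],91],
    [[0,0,-9.5],[-23,-26,6],91],
    [[0,0,-9],[-18,-28,6],91],
    [[0,0,-5],[-10,-24,4],91],
  ],
)

```text
time_s: 25.1
ee_pos: [406.3, 235.5, 109.0]
ee_rot: [-180.0, 1.9, 6.2]
force: [0.5, 1.3, -0.3]
gripper_width: 90.9
```

```bash
python3 -c "
from plan import *
from h import *
st()
plan((448,240,110,10.3),6,91)
"
```

```text
25.1 [406.3 235.5 109. ] [-180.     1.9    6.2] [ 28.  15. 111.   1.  56.  21.] [ 0.5  1.3 -0.3] 90.9
[[[0.0, 0.3, -0.7], [7.0, 0.0, -0.4], 91], [[0.0, 0.3, -0.7], [7.0, 0.1, -0.4], 91], [[0.0, 0.3, -0.7], [7.0, 0.2, -0.3], 91], [[0.0, 0.3, -0.7], [7.0, 0.2, -0.3], 91], [[0.0, 0.3, -0.6], [6.9, 0.4, -0.2], 91], [[-0.1, 0.4, -0.7], [7.0, 0.4, -0.2], 91]]
```

servo_tool(
  plan=[
    [[0,0.4,-1],[6,0,0],91],
    [[0,0.5,-1],[10,0,0],91],
    [[0,0.4,-1],[10,0,0],91],
    [[0,0.3,-0.7],[8,0,0],91],
    [[0,0.3,-0.4],[5,0,0],91],
    [[0,0,0],[3,0,0],91],
    [[0,0,0],[0,0,0],91],
    [[0,0,0],[0,0,0],91],
    [[0,0,0],[0,0,0],91],
    [[0,0,0],[0,0,0],91],
  ],
)

```text
time_s: 26.35
ee_pos: [450.2, 239.7, 106.1]
ee_rot: [179.9, 0.1, 10.4]
force: [0.1, -0.3, -0.2]
gripper_width: 90.8
```

```bash
python3 -c "
from plan import *
from wf import *
st()
grab('wrist','w12')
"
```

```text
26.35 [450.2 239.7 106.1] [1.799e+02 1.000e-01 1.040e+01] [ 27.  18. 107.  -0.  55.  16.] [ 0.1 -0.3 -0.2] 90.8
```

View pics/w12.png

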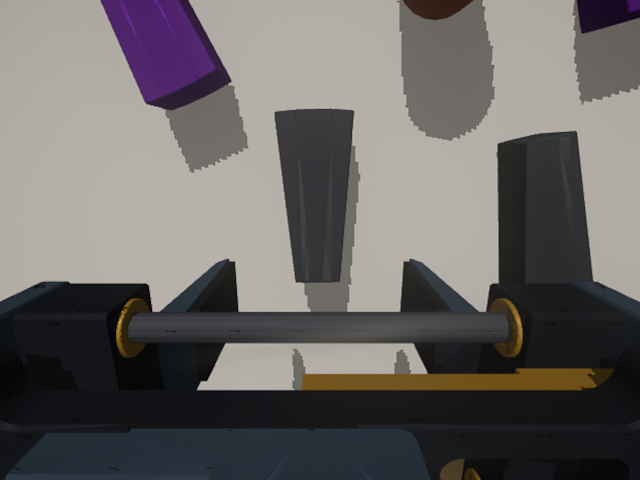

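Grey A is between the fingers at (275–353, 110–283). The purple wedge is up left and grey B on the right. Fitting.

```bash
python3 -c "
from plan import *
from wf import *
import pickle,h
res=pickle.load(open('res.pkl','rb'))
f=grab('wrist')
px=f['pixels'].max(-1); print(px[200,260:300],px[200,330:370],px[270:292,320])
h.G=95
b=wfit(f,'a_grey',res,grey,brick(),130)
overlay(f,[(brick(),b,0)],'w12o')
a=np.radians(b[2]);g=(b[0]-9*np.cos(a),b[1]-9*np.sin(a));print(g,b[2]-90)
plan((*g,50,b[2]-90),6,91)
"
```

```text
[181 181 182 182 181 182 182 181 182 181 181 182 180 181 182 181 180 181
 179 180 181 181 181 184 170 104  52  57  57  59  56  56  58  55  56  56
  56  55  56  61] [ 64  65  58  56  55  54  57  53  56  57  54  56  57  56  56  49  71 105
 113 110 111 110 112 112 112 112 110 106 159 182 179 180 180 180 181 181
 181 181 182 181] [ 54  56  53  53  53  52  55  53  53  52  52  49  70 114 110 110 111 111
 112 109 109 112]
a_grey wrist [442.  275.  101.5] 300 px of 10794 prior [442.3 274.2 100.3]
(np.float64(443.74931787351454), np.float64(266.144416904)) 11.478409215765183
[[[0.0, 0.0, -0.2], [-0.3, -4.5, 9.3], 91], [[0.0, 0.0, -0.2], [-0.2, -4.5, 9.4], 91], [[0.0, 0.0, -0.2], [-0.2, -4.5, 9.3], 91], [[0.0, 0.0, -0.2], [-0.2, -4.6, 9.4], 91], [[0.0, 0.0, -0.1], [-0.2, -4.5, 9.3], 91], [[0.1, 0.1, -0.2], [-0.2, -4.6, 9.4], 91]]
```

View pics/w12o.png

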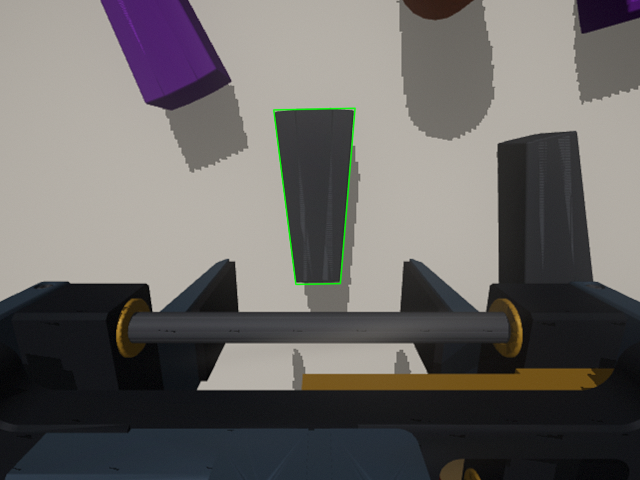

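servo_tool(
  plan=[
    [[0,0,-0.2],[0,-4,5],91],
    [[0,0,-0.2],[-0.5,-6,9],91],
    [[0,0,-0.2],[-0.5,-6,10],91],
    [[0,0,-0.2],[-0.5,-5,10],91],
    [[0,0,-0.2],[0,-4,10],91],
    [[0,0,0],[0,-2,8],91],
    [[0,0,0],[0,0,4],91],
    [[0,0,0],[0,0,0],91],
    [[0,0,0],[0,0,0],91],
    [[0,0,0],[0,0,0],91],
  ],
)

```text
time_s: 27.7
ee_pos: [442.8, 267.8, 45.6]
ee_rot: [179.9, 0.1, 11.5]
force: [-0.3, -0.3, -0.1]
gripper_width: 91.2
```

```bash
python3 -c "
from plan import *
st()
plan((443.7,266.1,5,11.5),4,91)
"
```

```text
27.7 [442.8 267.8  45.6] [1.799e+02 1.000e-01 1.150e+01] [ 30.  23. 110.  -0.  47.  18.] [-0.3 -0.3 -0.1] 91.2
[[[0.0, 0.0, 0.0], [0.1, 0.5, 10.1], 91], [[0.0, 0.0, 0.0], [0.2, 0.4, 10.2], 91], [[0.0, 0.1, 0.0], [0.1, 0.5, 10.1], 91], [[0.1, 0.0, 0.0], [0.2, 0.4, 10.2], 91]]
```

servo_tool(
  plan=[
    [[0,0,0],[0.3,1,9],91],
    [[0,0,0],[0.3,1,11],91],
    [[0,0,0],[0,0,10],91],
    [[0,0,0],[0,0,9],91],
    [[0,0,0],[0,0,1],91],
    [[0,0,0],[0,0,0],60],
    [[0,0,0],[0,0,0],40],
    [[0,0,0],[0,0,0],40],
    [[0,0,0],[0,0,0],40],
    [[0,0,0],[0,0,0],40],
  ],
  squeeze=35,
)

```text
time_s: 28.95
ee_pos: [444.0, 265.8, 3.2]
ee_rot: [179.9, 0.1, 11.5]
force: [2.2, 1.1, 0.5]
gripper_width: 44.2
```

```bash
python3 -c "
from h import *
from plan import *
st()
f=grab('wrist','w13')
im=cv2.imread('pics/w13.png'); cv2.imwrite('pics/w13c.png',cv2.resize(im[130:300,220:420],None,fx=3.5,fy=3.5,interpolation=cv2.INTER_CUBIC))
"
```

```text
28.95 [444.  265.8   3.2] [1.799e+02 1.000e-01 1.150e+01] [ 30.  26. 113.  -0.  41.  18.] [2.2 1.1 0.5] 44.2
```

View pics/w13c.png

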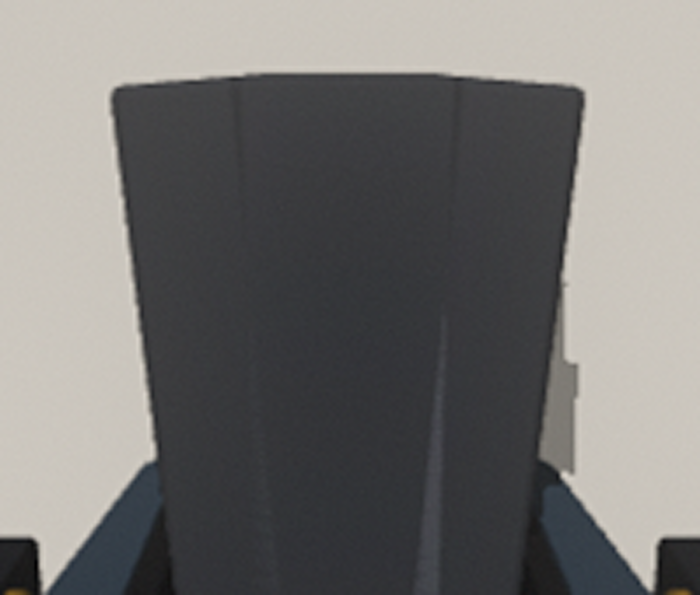

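servo_tool(
  plan=[
    [[0,0,0],[0,0,-8],40],
    [[0,0,0],[0,0,-18],40],
    [[0,0,0],[0,0,-24],40],
    [[0,0,0],[0,0,-24],40],
    [[0,0,0.5],[0,0,-24],40],
    [[0,0,1],[0,0,-16],40],
    [[0,0,1],[0,3,-8],40],
    [[0,0,1],[1,10,0],40],
    [[0,0,1],[3,20,0],40],
    [[0,0,1],[4,30,0],40],
  ],
)

```text
time_s: 30.25
ee_pos: [457.1, 200.8, 126.6]
ee_rot: [179.6, 0.6, 5.9]
force: [0.4, 0.1, -3.5]
gripper_width: 43.9
```

```bash
python3 -c "
from plan import *
st()
plan((512.3,-38.5,130,5),8,40)
"
```

```text
30.25 [457.1 200.8 126.6] [179.6   0.6   5.9] [ 23.  16. 106.  -0.  58.  17.] [ 0.4  0.1 -3.5] 43.9
[[[0.0, 0.1, 0.1], [3.8, 30.5, -0.3], 40], [[0.1, 0.1, 0.1], [3.8, 30.5, -0.3], 40], [[0.0, 0.1, 0.1], [3.9, 30.4, -0.3], 40], [[0.1, 0.1, 0.1], [3.9, 30.4, -0.3], 40], [[0.0, 0.1, 0.1], [4.0, 30.4, -0.3], 40], [[0.1, 0.0, 0.1], [4.1, 30.4, -0.4], 40], [[0.0, 0.1, 0.2], [4.1, 30.5, -0.4], 40], [[0.1, 0.0, 0.1], [4.2, 30.4, -0.4], 40]]
```

servo_tool(
  plan=[
    [[0,0.1,0.1],[4,30,0],40],
    [[0,0.1,0.1],[4,33,0],40],
    [[0,0.1,0.1],[4,33,-1],40],
    [[0,0.1,0.1],[4,33,-1],40],
    [[0,0.1,0.1],[4,30,-1],40],
    [[0,0,0.1],[4,25,0],40],
    [[0,0,0.1],[3,18,0],40],
    [[0,0,0.1],[2,12,0],40],
    [[0,0,0],[1,6,0],40],
    [[0,0,0],[0,0,0],40],
  ],
)

```text
time_s: 31.5
ee_pos: [502.2, -30.4, 122.4]
ee_rot: [179.5, 1.2, 4.6]
force: [-0.4, 1.5, -3.7]
gripper_width: 43.8
```

```bash
python3 -c "
from plan import *
st()
plan((512.3,-38.5,85,5),6,40)
"
```

```text
31.5 [502.2 -30.4 122.4] [179.5   1.2   4.6] [ -4.  17. 106.  -1.  58.  -8.] [-0.4  1.5 -3.7] 43.8
[[[0.1, 0.2, -0.1], [1.7, 1.4, 6.2], 40], [[0.1, 0.2, -0.1], [1.7, 1.4, 6.2], 40], [[0.1, 0.2, -0.1], [1.6, 1.5, 6.2], 40], [[0.1, 0.2, 0.0], [1.6, 1.5, 6.2], 40], [[0.0, 0.2, -0.1], [1.6, 1.5, 6.2], 40], [[0.1, 0.2, 0.0], [1.6, 1.5, 6.3], 40]]
```

servo_tool(
  plan=[
    [[0.1,0.3,0],[2,2,3],40],
    [[0.1,0.3,0],[3,2,6],40],
    [[0.1,0.3,-0.1],[2,2,7],40],
    [[0.1,0.2,-0.1],[2,2,7],40],
    [[0.1,0.1,-0.1],[1,1,6],40],
    [[0,0,-0.1],[0,0,5],40],
    [[0,0,0],[0,0,3],40],
    [[0,0,0],[0,0,0],40],
    [[0,0,0],[0,0,0],40],
    [[0,0,0],[0,0,0],40],
  ],
)

```text
time_s: 32.75
ee_pos: [513.0, -37.6, 82.4]
ee_rot: [-179.9, -0.1, 5.1]
force: [0.4, -0.5, -4.0]
gripper_width: 44.0
```

```bash
python3 -c "
from plan import *
from h import *
st()
plan((512.3,-38.5,69,5),6,40)
grab('wrist','w14')
"
```

```text
32.75 [513.  -37.6  82.4] [-1.799e+02 -1.000e-01  5.100e+00] [ -6.  20. 108.   0.  52. -11.] [ 0.4 -0.5 -4. ] 44.0
[[[0.0, 0.0, 0.0], [-0.1, 0.1, 2.2], 40], [[0.0, 0.0, 0.0], [-0.1, 0.2, 2.2], 40], [[0.0, 0.0, 0.0], [-0.2, 0.1, 2.3], 40], [[0.0, 0.0, 0.0], [-0.1, 0.2, 2.2], 40], [[0.0, 0.0, 0.1], [-0.2, 0.1, 2.3], 40], [[-0.1, -0.1, 0.0], [-0.1, 0.2, 2.2], 40]]
```

View pics/w14.png

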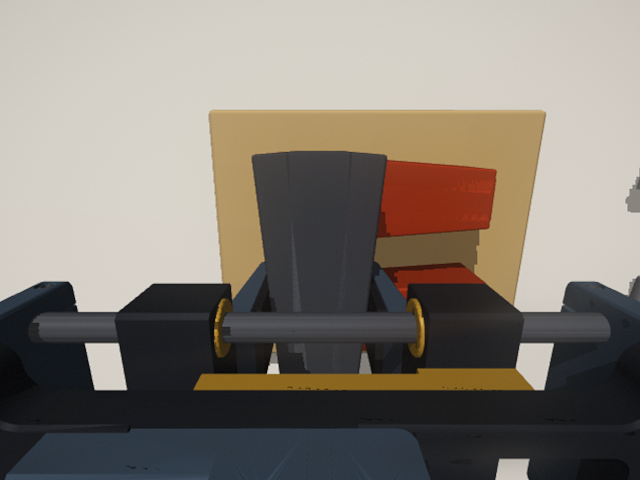

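servo_tool(
  plan=[
    [[0,0,0],[-0.5,0.7,2],40],
    [[0,0,0],[-0.3,0.4,3],40],
    [[0,0,0],[0,0,3],40],
    [[0,0,0],[0,0,3],40],
    [[0,0,0],[0,0,1.5],40],
    [[0,0,0],[0,0,1],40],
    [[0,0,0],[0,0,0.5],40],
    [[0,0,0],[0,0,0],40],
    [[0,0,0],[0,0,0],40],
    [[0,0,0],[0,0,0],40],
  ],
)

```text
time_s: 34.05
ee_pos: [512.4, -38.8, 68.2]
ee_rot: [-179.9, -0.1, 5.1]
force: [-1.0, -0.4, -0.9]
gripper_width: 44.1
```

```bash
python3 -c "
from plan import *
from h import *
st()
plan((512.3,-38.5,68,5),3,40)
"
```

```text
34.05 [512.4 -38.8  68.2] [-1.799e+02 -1.000e-01  5.100e+00] [ -6.  21. 109.   0.  50. -11.] [-1.  -0.4 -0.9] 44.1
[[[0.0, 0.0, 0.0], [0.0, -0.1, 0.1], 40], [[0.0, -0.1, 0.1], [0.0, -0.1, 0.1], 40], [[-0.1, 0.0, 0.0], [-0.1, -0.1, 0.0], 40]]
```

servo_tool(
  plan=[
    [[0,0,0],[0,0,0.4],40],
    [[0,0,0],[0,0,0],58],
    [[0,0,0],[0,0,0],58],
    [[0,0,0],[0,0,0],58],
    [[0,0,0],[0,0,-4],58],
    [[0,0,0],[0,0,-12],58],
    [[0,0,0],[0,0,-28],58],
    [[0,0,0],[0,0,-35],91],
    [[0,0,0],[0,0,-20],91],
    [[0,0,0],[0,0,-5],91],
  ],
)

```text
time_s: 35.3
ee_pos: [513.8, -39.1, 179.1]
ee_rot: [-180.0, -0.4, 5.1]
force: [-0.3, 0.3, -0.3]
gripper_width: 85.0
```

```bash
python3 -c "
from plan import *
from h import *
st()
grab('wrist','w15')
import pickle
r=pickle.load(open('res.pkl','rb'))['b_grey'];a=np.radians(r[2])
g=(r[0]-9*np.cos(a),r[1]-9*np.sin(a)); psi=r[2]-270; print(g,r,psi)
b=np.radians(psi); ey=np.array([np.sin(b),-np.cos(b)]); hv=np.array(g)+25*ey; print(hv)
plan((*hv,110,psi),9,91)
"
```

```text
35.3 [513.8 -39.1 179.1] [-180.    -0.4    5.1] [ -6.  14. 101.   0.  65. -11.] [-0.3  0.3 -0.3] 85.0
(np.float64(612.826650145014), np.float64(299.23923383264037)) [616.11514823 290.86153842 291.43150445] 21.43150444774915
[621.96136705 275.9678577 ]
[[[0.0, 0.0, -1.8], [15.0, -33.8, 7.8], 91], [[0.0, -0.1, -1.8], [16.1, -33.3, 7.8], 91], [[0.0, 0.0, -1.8], [17.1, -32.8, 7.8], 91], [[0.0, -0.1, -1.8], [18.2, -32.2, 7.8], 91], [[0.0, 0.0, -1.8], [19.2, -31.6, 7.7], 91], [[0.0, -0.1, -1.8], [20.1, -31.0, 7.7], 91], [[0.0, 0.0, -1.8], [21.1, -30.4, 7.7], 91], [[0.0, -0.1, -1.9], [22.1, -29.7, 7.7], 91], [[0.0, 0.0, -1.8], [23.1, -29.0, 7.7], 91]]
```

View pics/w15.png

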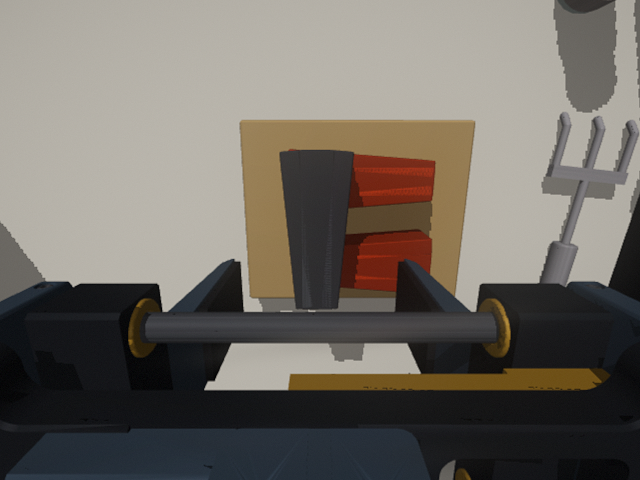

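Grey A sits across both reds. Now to grey B.

servo_tool(
  plan=[
    [[0,0,-1.5],[11,-24,4],91],
    [[0,-0.1,-1.9],[16,-34,7],91],
    [[0,0,-1.9],[17,-34,8],91],
    [[0,-0.1,-1.9],[18,-34,8],91],
    [[0,0,-1.9],[19,-33,8],91],
    [[0,-0.1,-1.9],[20,-33,8],91],
    [[0,0,-1.9],[20,-31,8],91],
    [[0,-0.1,-1.9],[20,-26,8],91],
    [[0,0,-1.5],[17,-18,5],91],
    [[0,0,-0.5],[8,-8,1],91],
  ],
)

```text
time_s: 36.6
ee_pos: [613.6, 274.3, 102.2]
ee_rot: [180.0, 0.9, 22.3]
force: [-0.9, -0.4, -0.5]
gripper_width: 90.9
```

```bash
python3 -c "
from plan import *
from h import *
st()
plan((622,276,108,21.4),5,91)
"
```

```text
36.6 [613.6 274.3 102.2] [180.    0.9  22.3] [23. 32. 84. -0. 65.  1.] [-0.9 -0.4 -0.5] 90.9
[[[0.0, 0.2, 0.2], [1.7, 0.3, -1.2], 91], [[0.0, 0.2, 0.2], [1.7, 0.3, -1.2], 91], [[0.0, 0.2, 0.2], [1.7, 0.3, -1.2], 91], [[0.0, 0.2, 0.2], [1.7, 0.4, -1.2], 91], [[0.0, 0.1, 0.1], [1.6, 0.3, -1.1], 91]]
```

```bash
cat > bg.py <<'E'
from plan import *
from wf import *
import pickle,h
st()
res=pickle.load(open('res.pkl','rb'))
f=grab('wrist','w16'); st()
h.G=90
b=wfit(f,'b_grey',res,grey,brick(),130)
overlay(f,[(brick(),b,0)],'w16o')
a=np.radians(b[2]);g=(b[0]-9*np.cos(a),b[1]-9*np.sin(a));print(g,b[2]-270)
plan((*g,50,b[2]-270),6,91)
E
python3 bg.py
```

```text
36.6 [613.6 274.3 102.2] [180.    0.9  22.3] [23. 32. 84. -0. 65.  1.] [-0.9 -0.4 -0.5] 90.9
36.65 [614.  275.2 102.1] [-180.     0.8   22.4] [23. 32. 84.  0. 65.  1.] [1.4 0.1 0.2] 91.0
b_grey wrist [619.1 284.7 293.5] 13249 px of 23350 prior [616.1 290.9 291.4]
(np.float64(615.5009547163647), np.float64(292.92035278862676)) 23.54098496936132
[[[0.0, 0.1, -0.2], [1.5, -2.6, 8.7], 91], [[0.0, 0.1, -0.2], [1.5, -2.6, 8.7], 91], [[0.0, 0.2, -0.2], [1.5, -2.6, 8.7], 91], [[0.0, 0.1, -0.2], [1.4, -2.7, 8.6], 91], [[0.0, 0.2, -0.2], [1.4, -2.6, 8.7], 91], [[0.0, 0.1, -0.2], [1.5, -2.6, 8.6], 91]]
```

View pics/w16o.png

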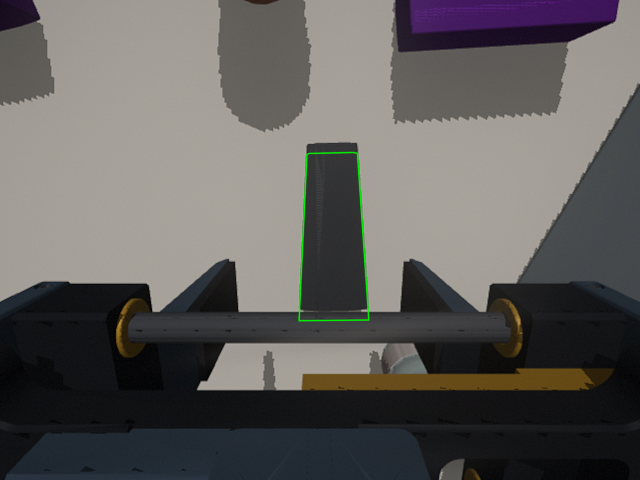

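The mask merged with the gripper rod, so I'll cut it at row 306 and refit.

```bash
cat > bg2.py <<'E'
from plan import *
from wf import *
import pickle
st()
res=pickle.load(open('res.pkl','rb'))
f=grab('wrist')
x0,y0,x1,y1=240,130,410,306
m=(f['pixels'].max(-1)<90).astype(np.uint8)[y0:y1,x0:x1]
n,l=cv2.connectedComponents(m); k=l[220-y0,330-x0]; mm=(l==k).astype(np.uint8)*255
mm=cv2.resize(mm,None,fx=4,fy=4,interpolation=cv2.INTER_LINEAR)
q=fit([(f,mm,(x0,y0,x1-x0,y1-y0))],brick(),res['b_grey']); b=q.x; print(b.round(1),q.fun,(mm>127).sum()/16)
overlay(f,[(brick(),b,0)],'w17o')
a=np.radians(b[2]);g=(b[0]-9*np.cos(a),b[1]-9*np.sin(a));print(g,b[2]-270)
plan((*g,50,b[2]-270),6,91)
E
python3 bg2.py
```

```text
36.65 [614.  275.2 102.1] [-180.     0.8   22.4] [23. 32. 84.  0. 65.  1.] [1.4 0.1 0.2] 91.0
[616.5 290.8 293.6] 189.84583333333333 9590.875
(np.float64(612.8702557708444), np.float64(299.02955145325603)) 23.55995599184905
[[[0.0, 0.1, -0.2], [1.6, -3.9, 8.8], 91], [[0.0, 0.2, -0.2], [1.6, -3.9, 8.7], 91], [[0.0, 0.1, -0.2], [1.6, -3.9, 8.8], 91], [[0.0, 0.2, -0.2], [1.5, -3.9, 8.8], 91], [[0.0, 0.1, -0.2], [1.5, -3.9, 8.7], 91], [[0.0, 0.2, -0.2], [1.6, -4.0, 8.8], 91]]
```

View pics/w17o.png

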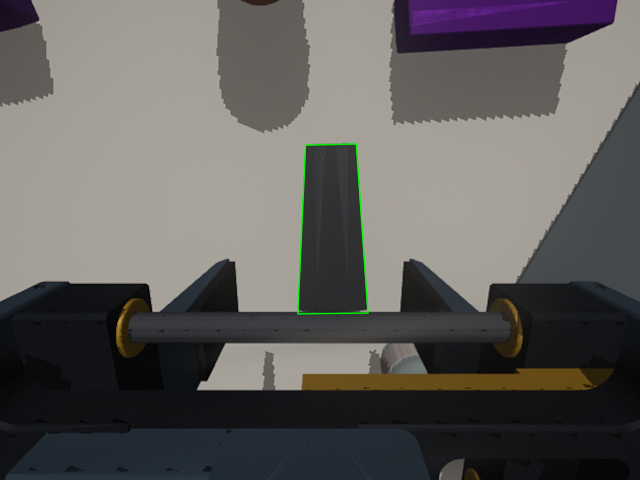

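Now a good fit: (616.5, 290.8, 293.6). The jar shows at about (400,360), so I'll check its clearance.

```bash
python3 -c "
import pickle
from h import *
fs,fd=pickle.load(open('f0.pkl','rb'))
print(ray(fd,(373,178),75),ray(fs,(301,319),75))
"
```

```text
[732.12146648 191.23333301  75.        ] [731.35128234 201.13834806  75.        ]
```

servo_tool(
  plan=[
    [[0,0.2,-0.2],[1,-4,5],91],
    [[0,0.2,-0.2],[2,-5,9],91],
    [[0,0.2,-0.2],[2,-5,10],91],
    [[0,0.2,-0.2],[2,-5,10],91],
    [[0,0.1,-0.2],[1,-4,9],91],
    [[0,0,-0.2],[1,-2,7],91],
    [[0,0,0],[0,0,3],91],
    [[0,0,0],[0,0,0],91],
    [[0,0,0],[0,0,0],91],
    [[0,0,0],[0,0,0],91],
  ],
)

```text
time_s: 37.95
ee_pos: [611.4, 299.1, 46.6]
ee_rot: [179.9, -0.1, 23.4]
force: [0.3, -0.5, 0.8]
gripper_width: 91.0
```

```bash
python3 -c "
from plan import *
st()
plan((612.9,299,5,23.5),4,91)
"
```

```text
37.95 [611.4 299.1  46.6] [ 1.799e+02 -1.000e-01  2.340e+01] [25. 35. 87. -0. 58.  2.] [ 0.3 -0.5  0.8] 91.0
[[[0.0, 0.0, 0.0], [0.3, 0.2, 10.4], 91], [[0.0, 0.0, 0.0], [0.3, 0.2, 10.4], 91], [[0.0, 0.0, 0.0], [0.3, 0.1, 10.4], 91], [[0.1, -0.1, -0.1], [0.3, 0.2, 10.4], 91]]
```

servo_tool(
  plan=[
    [[0,0,0],[0.5,0.3,9],91],
    [[0,0,0],[0.5,0.3,11],91],
    [[0,0,0],[0.4,0,11],91],
    [[0,0,0],[0,0,9],91],
    [[0,0,0],[0,0,1],91],
    [[0,0,0],[0,0,0],60],
    [[0,0,0],[0,0,0],40],
    [[0,0,0],[0,0,0],40],
    [[0,0,0],[0,0,0],40],
    [[0,0,0],[0,0,0],40],
  ],
  squeeze=35,
)

```text
time_s: 39.2
ee_pos: [613.4, 299.1, 3.1]
ee_rot: [179.9, -0.1, 23.4]
force: [0.6, 0.5, -1.0]
gripper_width: 45.0
```

```bash
python3 -c "
from h import *
from plan import *
st()
f=grab('wrist','w18')
im=cv2.imread('pics/w18.png'); cv2.imwrite('pics/w18c.png',cv2.resize(im[180:300,240:400],None,fx=5,fy=5,interpolation=cv2.INTER_CUBIC))
"
```

```text
39.2 [613.4 299.1   3.1] [ 1.799e+02 -1.000e-01  2.340e+01] [25. 38. 89. -0. 53.  2.] [ 0.6  0.5 -1. ] 45.0
```

View pics/w18c.png

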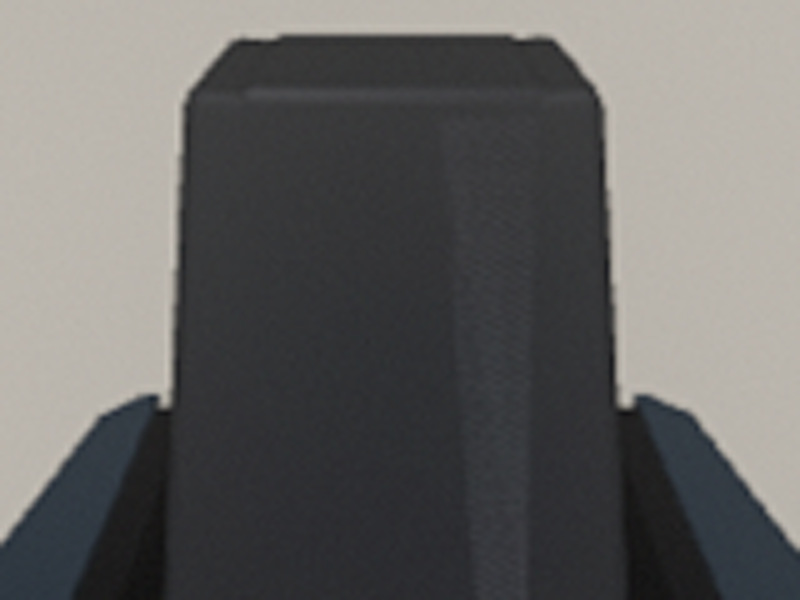

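```bash
python3 -c "
from held import *
from workcell import env
f=grab('wrist'); s=env.state(); st()
held(f,(277.6,199),(360.4,199),(273.6,298),(365.2,298),40,s['ee_pos'],s['ee_rot'][2])
"
```

```text
39.3 [613.4 299.1   3.1] [ 1.799e+02 -1.000e-01  2.340e+01] [25. 38. 89. -0. 53.  2.] [-0.7  0.2  0.6] 44.8
tool-frame pts [[-16.5, -53.6], [16.8, -53.5], [-19.7, -10.2], [20.3, -10.2]]  end width 33.3
end mid [  0.1 -53.5] axis angle from tool -y toward +x -0.23
```

```bash
python3 -c "
from wf import *
import h
h.G=100
fs,fd=grab('scene','s4'),grab('side','d4')
t=np.array([511.9,-30.3,95])
for f,n in((fs,'s'),(fd,'d')):
    c=proj(f,[*t[:2],105])[0].astype(int); print(n,c)
    try:
        m,b=segm(f,grey,tuple(c),60); q=fit([(f,m,b)],brick(),t,65); print(q.x.round(1),round(q.fun),int((m>127).sum()/16))
    except AssertionError as e: print(e)
T=[(brick(),t,65),(brick(),(546.5,10.9,185),25),(brick(),(553.1,-64.9,5),25)]
overlay(fs,T,'s4o');overlay(fd,T,'d4o')
a=cv2.imread('pics/s4o.png')[190:310,240:400];b=cv2.imread('pics/d4o.png')[180:300,240:400]
cv2.imwrite('pics/sd4.png',cv2.resize(np.hstack([a,b]),None,fx=2.5,fy=2.5,interpolation=cv2.INTER_CUBIC))
"
```

```text
s [331 223]
[516.1 -32.5  94.7] 383 1023
d [307 229]
[518.7 -55.6 101.3] 588 1328
```

View pics/sd4.png

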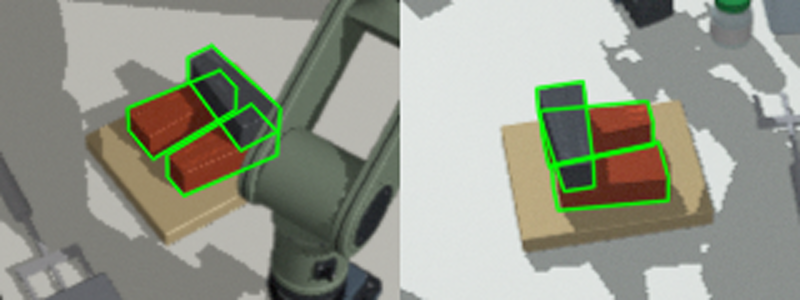

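All three placed bricks match their target outlines. Lifting grey B.

servo_tool(
  plan=[
    [[0,0,0],[0,0,-8],40],
    [[0,0,0],[0,0,-18],40],
    [[0,0,0],[0,0,-24],40],
    [[0,0,0],[0,0,-24],40],
    [[0,0,1],[0,0,-24],40],
    [[0,0,2],[0,0,-18],40],
    [[0,0,2],[0,3,-10],40],
    [[0,0,2],[-2,10,-2],40],
    [[0,0,2],[-3,20,0],40],
    [[0,0,2],[-3,28,0],40],
  ],
)

```text
time_s: 40.65
ee_pos: [619.9, 235.1, 136.7]
ee_rot: [179.9, 0.2, 12.0]
force: [0.1, 0.8, -4.6]
gripper_width: 44.6
```

```bash
python3 -c "
from plan import *
st()
plan((586.8,-15.2,130,5),8,40)
"
```

```text
40.65 [619.9 235.1 136.7] [179.9   0.2  12. ] [20. 29. 83. -0. 67.  8.] [ 0.1  0.8 -4.6] 44.6
[[[0.0, 0.0, 0.9], [-10.6, 29.7, 0.9], 40], [[0.0, 0.0, 0.9], [-10.1, 29.9, 0.9], 40], [[0.0, 0.0, 0.9], [-9.6, 30.1, 0.9], 40], [[0.0, 0.0, 0.9], [-9.1, 30.2, 1.0], 40], [[0.0, 0.0, 0.9], [-8.7, 30.4, 0.9], 40], [[0.0, 0.1, 0.8], [-8.2, 30.5, 1.0], 40], [[0.1, 0.0, 0.9], [-7.8, 30.6, 0.9], 40], [[0.0, 0.1, 0.8], [-7.2, 30.6, 0.9], 40]]
```

servo_tool(
  plan=[
    [[0,0,0.9],[-9,30,0],40],
    [[0,0,0.9],[-10,33,0],40],
    [[0,0,0.9],[-10,34,0],40],
    [[0,0,0.9],[-9,34,0],40],
    [[0,0,0.9],[-9,31,1],40],
    [[0,0,0.8],[-8,27,1],40],
    [[0,0,0.7],[-6,21,1],40],
    [[0,0,0.4],[-4,14,1],40],
    [[0,0,0],[-2,8,1],40],
    [[0,0,0],[0,2,0],40],
  ],
)

```text
time_s: 41.9
ee_pos: [580.5, -29.4, 125.0]
ee_rot: [179.6, 1.2, 4.3]
force: [1.4, 0.5, -4.0]
gripper_width: 45.0
```

```bash
python3 -c "
from plan import *
st()
plan((586.8,-15.2,88,5),6,40)
"
```

```text
41.9 [580.5 -29.4 125. ] [179.6   1.2   4.3] [-4. 23. 95. -1. 62. -8.] [ 1.4  0.5 -4. ] 45.0
[[[0.1, 0.2, -0.1], [1.3, -2.3, 6.1], 40], [[0.1, 0.2, -0.1], [1.3, -2.3, 6.1], 40], [[0.1, 0.2, -0.1], [1.3, -2.3, 6.1], 40], [[0.0, 0.2, -0.1], [1.3, -2.3, 6.2], 40], [[0.1, 0.2, -0.1], [1.3, -2.3, 6.2], 40], [[0.0, 0.2, -0.2], [1.3, -2.3, 6.1], 40]]
```

servo_tool(
  plan=[
    [[0.1,0.3,-0.1],[1,-2,3],40],
    [[0.1,0.3,-0.1],[2,-3.5,5],40],
    [[0.1,0.3,-0.2],[2,-3.5,7],40],
    [[0.1,0.2,-0.2],[2,-3,7],40],
    [[0,0.1,-0.1],[1,-2,6],40],
    [[0,0,0],[0,0,5],40],
    [[0,0,0],[0,0,3],40],
    [[0,0,0],[0,0,0],40],
    [[0,0,0],[0,0,0],40],
    [[0,0,0],[0,0,0],40],
  ],
)

```text
time_s: 43.15
ee_pos: [588.2, -11.6, 86.0]
ee_rot: [-180.0, -0.1, 5.2]
force: [0.4, -0.3, -4.3]
gripper_width: 45.0
```

```bash
python3 -c "
from plan import *
from h import *
st()
plan((586.8,-15.2,69,5),6,40)
grab('wrist','w19')
"
```

```text
43.15 [588.2 -11.6  86. ] [-1.8e+02 -1.0e-01  5.2e+00] [-2. 26. 98.  0. 56. -8.] [ 0.4 -0.3 -4.3] 45.0
[[[0.0, 0.0, 0.0], [-0.3, 0.6, 2.8], 40], [[0.0, 0.0, 0.0], [-0.3, 0.6, 2.8], 40], [[0.0, 0.0, 0.1], [-0.3, 0.6, 2.8], 40], [[0.0, 0.0, 0.0], [-0.3, 0.6, 2.9], 40], [[0.0, 0.0, 0.1], [-0.2, 0.5, 2.8], 40], [[0.0, -0.1, 0.0], [-0.3, 0.6, 2.9], 40]]
```

View pics/w19.png

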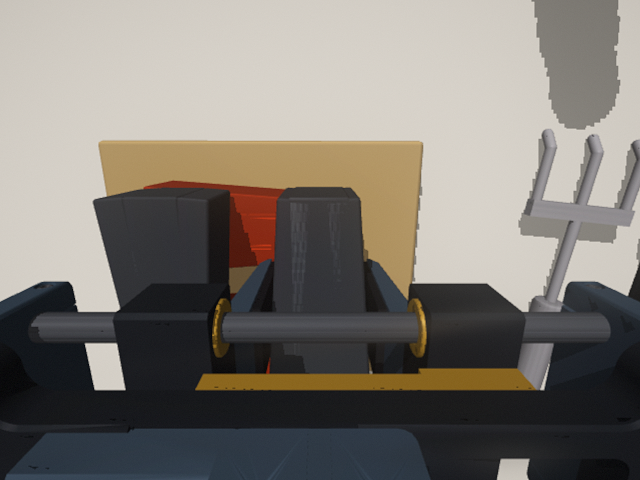

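servo_tool(
  plan=[
    [[0,0,0],[-0.7,1.5,2],40],
    [[0,0,0.1],[-0.7,1.5,3],40],
    [[0,0,0.1],[-0.3,0.5,4],40],
    [[0,0,0],[0,0,4],40],
    [[0,0,0],[0,0,2.5],40],
    [[0,0,0],[0,0,1],40],
    [[0,0,0],[0,0,0.5],40],
    [[0,0,0],[0,0,0],40],
    [[0,0,0],[0,0,0],40],
    [[0,0,0],[0,0,0],40],
  ],
)

```text
time_s: 44.45
ee_pos: [586.9, -15.5, 68.3]
ee_rot: [-180.0, -0.1, 5.0]
force: [0.0, -0.9, -3.9]
gripper_width: 44.9
```

```bash
python3 -c "
from plan import *
from h import *
st()
plan((586.8,-15.2,68,5),3,40)
"
```

```text
44.45 [586.9 -15.5  68.3] [-1.8e+02 -1.0e-01  5.0e+00] [ -3.  27. 100.   0.  54.  -8.] [ 0.  -0.9 -3.9] 44.9
[[[0.0, 0.0, 0.0], [0.0, -0.1, 0.1], 40], [[0.0, -0.1, 0.0], [-0.1, -0.1, 0.1], 40], [[0.0, 0.0, 0.0], [0.0, -0.2, 0.1], 40]]
```

Not quite touching yet, so I'll lower it about 1 mm.

servo_tool(
  plan=[
    [[0,0,0],[0,-0.2,0.6],40],
    [[0,0,0],[0,0,0.6],40],
    [[0,0,0],[0,0,0],40],
    [[0,0,0],[0,0,0],40],
    [[0,0,0],[0,0,0],40],
    [[0,0,0],[0,0,0],40],
    [[0,0,0],[0,0,0],40],
    [[0,0,0],[0,0,0],40],
    [[0,0,0],[0,0,0],40],
    [[0,0,0],[0,0,0],40],
  ],
)

```text
time_s: 45.7
ee_pos: [587.0, -15.5, 68.1]
ee_rot: [-180.0, -0.2, 5.0]
force: [-1.1, -0.7, -0.5]
gripper_width: 44.7
```

servo_tool(
  plan=[
    [[0,0,0],[0,0,0.2],40],
    [[0,0,0],[0,0,0],58],
    [[0,0,0],[0,0,0],58],
    [[0,0,0],[0,0,0],58],
    [[0,0,0],[0,0,-4],58],
    [[0,0,0],[0,0,-12],58],
    [[0,0,0],[0,0,-28],58],
    [[0,0,0],[0,0,-35],91],
    [[0,0,0],[0,0,-20],91],
    [[0,0,0],[0,0,-5],91],
  ],
)

```text
time_s: 46.95
ee_pos: [588.5, -15.5, 179.3]
ee_rot: [180.0, -0.6, 5.0]
force: [0.3, 0.0, -0.4]
gripper_width: 84.9
```

```bash
python3 -c "
from plan import *
from h import *
import pickle
st()
f=grab('wrist','w20')
fs,fd=pickle.load(open('f0.pkl','rb'))
print(ray(fd,(240,160),40),ray(fd,(340,133),40),ray(fs,(473,311),40),ray(fs,(380,400),40))
plan((496.6,400,150,5),10,91)
"
```

```text
46.95 [588.5 -15.5 179.3] [180.   -0.6   5. ] [-3. 21. 91.  0. 67. -8.] [ 0.3  0.  -0.4] 84.9
[317.81992802 366.02861026  40.        ] [660.8409066  469.02696111  40.        ] [306.52575497 377.87932482  40.        ] [661.21421849 473.52910317  40.        ]
[[[0.0, -0.1, 0.0], [-5.6, -42.2, 2.9], 91], [[0.0, -0.1, 0.0], [-5.6, -42.2, 2.9], 91], [[0.0, 0.0, 0.0], [-5.5, -42.2, 2.9], 91], [[0.0, -0.1, 0.0], [-5.6, -42.2, 2.9], 91], [[0.0, 0.0, 0.0], [-5.5, -42.2, 2.9], 91], [[0.0, -0.1, 0.0], [-5.6, -42.2, 2.9], 91], [[0.0, 0.0, 0.0], [-5.5, -42.2, 2.9], 91], [[0.0, -0.1, 0.0], [-5.5, -42.2, 2.9], 91], [[0.0, 0.0, 0.0], [-5.6, -42.2, 2.8], 91], [[0.0, -0.1, 0.0], [-5.5, -42.2, 2.9], 91]]
```

View pics/w20.png

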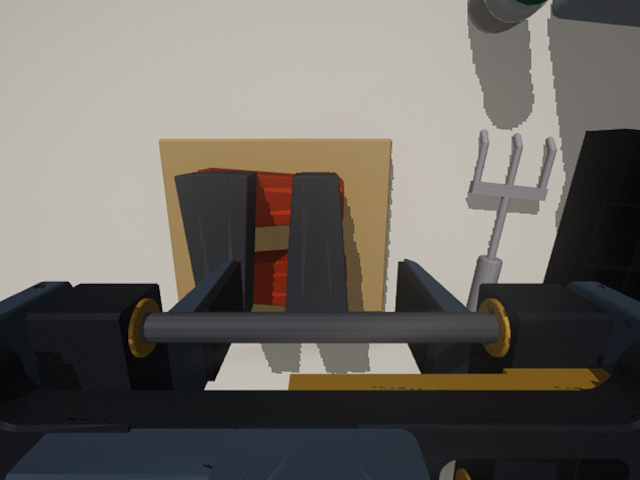

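Both layers are in place. Now to the pot.

servo_tool(
  plan=[
    [[0,-0.1,0],[-4,-26,2],91],
    [[0,-0.1,0],[-6,-42,3],91],
    [[0,0,0],[-6,-46,3],91],
    [[0,-0.1,0],[-6,-46,3],91],
    [[0,0,0],[-6,-46,3],91],
    [[0,-0.1,0],[-6,-46,3],91],
    [[0,0,0],[-6,-44,3],91],
    [[0,0,0],[-6,-36,3],91],
    [[0,0,0],[-5,-26,3],91],
    [[0,0,0],[-3,-14,2],91],
  ],
)

```text
time_s: 48.25
ee_pos: [496.5, 358.8, 141.1]
ee_rot: [179.7, 0.6, 4.8]
force: [0.2, -1.3, 0.8]
gripper_width: 91.4
```

```bash
python3 -c "
from plan import *
from h import *
st()
f=grab('wrist','w21')
plan((497,395,120,5),6,91)
"
```

```text
48.25 [496.5 358.8 141.1] [179.7   0.6   4.8] [35. 25. 90.  0. 66. 30.] [ 0.2 -1.3  0.8] 91.4
[[[0.0, 0.1, 0.0], [0.7, -5.8, 3.4], 91], [[0.1, 0.1, 0.0], [0.7, -5.8, 3.4], 91], [[0.0, 0.1, 0.0], [0.7, -5.8, 3.5], 91], [[0.1, 0.1, -0.1], [0.7, -5.8, 3.4], 91], [[0.0, 0.1, 0.0], [0.7, -5.8, 3.5], 91], [[0.1, 0.1, -0.1], [0.6, -5.9, 3.5], 91]]
```

View pics/w21.png

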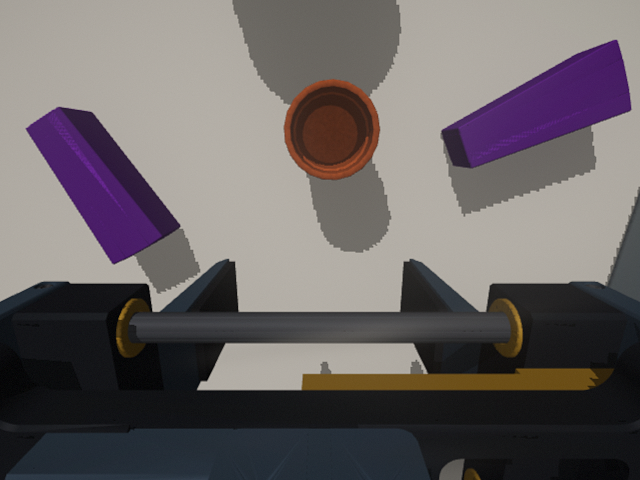

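The pot rim is a circle centred near (332,130), clear of both purple wedges. Fitting.

```bash
python3 -c "
from plan import *
from wf import *
import pickle
st()
res=pickle.load(open('res.pkl','rb'))
f=grab('wrist')
c=proj(f,[*res['pot'][:2],66])[0]; print(c)
f2=f; 
m,b=segm(f,terr,(290,130) if terr(cv2.cvtColor(f['pixels'],cv2.COLOR_RGB2HSV).astype(int),f['pixels'].astype(int))[130,290] else (332,120),90)
q=fit([(f,m,b)],pot(),[*res['pot'][:2],0]); print(q.x.round(1),round(q.fun),int((m>127).sum()/16))
print(ray(f,(332,130),66))
overlay(f,[(pot(),q.x,0)],'w21o')
plan((q.x[0],q.x[1],110,5),7,91)
"
```

```text
48.3 [496.  360.  140.8] [179.7   0.6   4.8] [35. 25. 90.  0. 65. 30.] [ 0.6  1.9 -0.9] 90.5
[330.10074346 132.4783068 ]
[498.3 443.6   6.9] 271 7517
[497.71957771 445.75368363  66.        ]
[[[0.0, 0.1, 0.0], [1.3, -12.1, 4.4], 91], [[0.1, 0.1, 0.0], [1.3, -12.1, 4.4], 91], [[0.0, 0.1, 0.0], [1.3, -12.1, 4.4], 91], [[0.1, 0.1, 0.0], [1.3, -12.1, 4.4], 91], [[0.0, 0.1, -0.1], [1.3, -12.1, 4.4], 91], [[0.1, 0.1, 0.0], [1.3, -12.1, 4.4], 91], [[0.0, 0.0, -0.1], [1.3, -12.1, 4.4], 91]]
```

View pics/w21o.png

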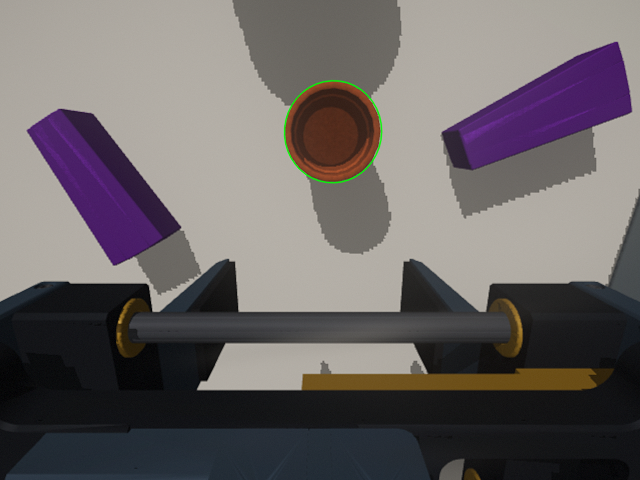

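servo_tool(
  plan=[
    [[0,0.1,0],[1,-8,3],91],
    [[0,0.1,0],[1.5,-14,4],91],
    [[0,0.1,0],[1.5,-15,5],91],
    [[0,0.1,0],[1,-15,5],91],
    [[0,0.1,0],[1,-13,5],91],
    [[0,0,0],[1,-10,5],91],
    [[0,0,0],[1,-6,3],91],
    [[0,0,0],[0,-2,1],91],
    [[0,0,0],[0,0,0],91],
    [[0,0,0],[0,0,0],91],
  ],
)

```text
time_s: 49.6
ee_pos: [498.9, 444.9, 107.1]
ee_rot: [179.6, 0.1, 4.7]
force: [-0.3, -0.0, -0.4]
gripper_width: 90.8
```

```bash
python3 -c "
from plan import *
st()
plan((498,444.3,85,5),4,91)
"
```

```text
49.6 [498.9 444.9 107.1] [1.796e+02 1.000e-01 4.700e+00] [41. 31. 85. -0. 64. 36.] [-0.3 -0.  -0.4] 90.8
[[[0.1, 0.0, -0.1], [-0.2, 0.1, 5.5], 91], [[0.1, 0.0, -0.1], [-0.2, 0.1, 5.5], 91], [[0.1, 0.0, -0.1], [-0.3, 0.1, 5.5], 91], [[0.1, 0.1, 0.0], [-0.2, 0.2, 5.6], 91]]
```

servo_tool(
  plan=[
    [[0.1,0,-0.1],[-0.4,0.2,6],91],
    [[0.1,0,-0.1],[-0.3,0.2,11],91],
    [[0.1,0,-0.1],[0,0,13],91],
    [[0.1,0,0],[0,0,14],91],
    [[0,0,0],[0,0,12],91],
    [[0,0,0],[0,0,8],91],
    [[0,0,0],[0,0,4],91],
    [[0,0,0],[0,0,0],91],
    [[0,0,0],[0,0,0],91],
    [[0,0,0],[0,0,0],91],
  ],
)

```text
time_s: 50.85
ee_pos: [498.3, 443.6, 34.3]
ee_rot: [-180.0, 0.1, 4.9]
force: [-0.3, 0.7, 0.2]
gripper_width: 91.1
```

```bash
python3 -c "
from plan import *
from h import *
st()
grab('wrist','w22')
plan((498,444.3,36.5,5),2,91)
"
```

```text
50.85 [498.3 443.6  34.3] [-1.8e+02  1.0e-01  4.9e+00] [41. 35. 90.  0. 56. 36.] [-0.3  0.7  0.2] 91.1
[[[0.0, 0.0, 0.0], [-0.1, -0.4, -1.1], 91], [[0.0, 0.1, -0.1], [-0.1, -0.3, -1.1], 91]]
```

View pics/w22.png

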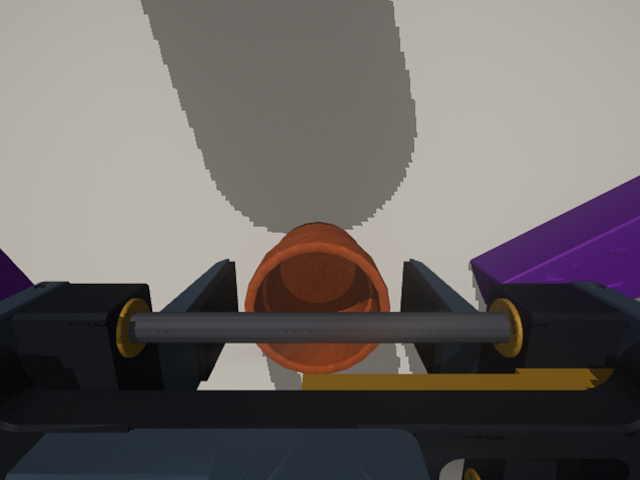

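```bash
python3 -c "
from plan import *
from h import *
f=grab('wrist');st()
for p in ((246,307),(389,307),(318,242),(318,372)): print(ray(f,p,66).round(1))
"
```

```text
50.95 [498.2 443.6  34.2] [-1.8e+02  1.0e-01  4.9e+00] [41. 35. 90.  0. 56. 36.] [-0.6  0.6 -0.5] 90.9
[465.5 444.1  66. ]
[530.6 449.8  66. ]
[495.7 477.7  66. ]
[501.3 412.5  66. ]
```

servo_tool(
  plan=[
    [[0,0,0],[0,0,-1],91],
    [[0,0,0],[0,0,0],80],
    [[0,0,0],[0,0,0],72],
    [[0,0,0],[0,0,0],64],
    [[0,0,0],[0,0,0],60],
    [[0,0,0],[0,0,0],60],
    [[0,0,0],[0,0,0],60],
    [[0,0,0],[0,0,0],60],
    [[0,0,0],[0,0,0],60],
    [[0,0,0],[0,0,0],60],
  ],
  squeeze=18,
)

```text
time_s: 52.2
ee_pos: [498.2, 443.6, 35.8]
ee_rot: [-180.0, 0.1, 4.9]
force: [-0.5, 0.4, 0.8]
gripper_width: 67.4
```

```bash
python3 -c "
from plan import *
from h import *
f=grab('wrist','w23');st()
"
```

```text
52.25 [498.1 443.6  35.8] [-1.8e+02  1.0e-01  4.9e+00] [41. 35. 90.  0. 56. 36.] [-0.2  0.2  0.8] 67.4
```

View pics/w23.png

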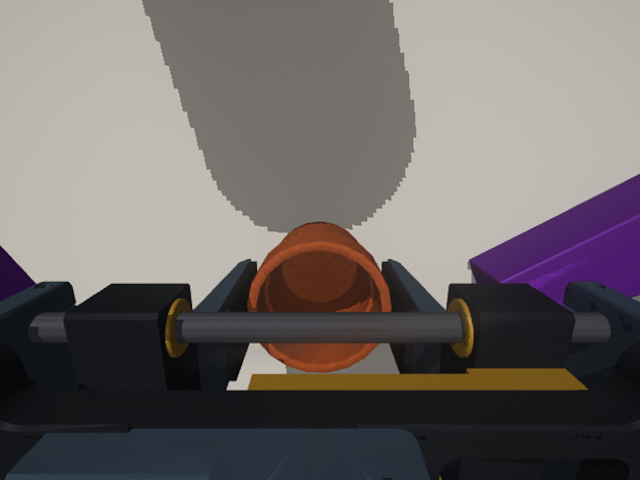

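Pot held across the rim at 67.4 mm. Lift and transfer high.

servo_tool(
  plan=[
    [[0,0,0],[0,0,-6],60],
    [[0,0,0],[0,0,-15],60],
    [[0,0,0],[0,0,-24],60],
    [[0,0,0],[0,0,-28],60],
    [[0,0,0],[0,0,-28],60],
    [[0,0,0],[0,0,-22],60],
    [[0,0,0],[0,6,-12],60],
    [[0,0,0],[0,16,-4],60],
    [[0,0,0],[0,26,0],60],
    [[0,0,0],[1,32,0],60],
  ],
)

```text
time_s: 53.5
ee_pos: [505.6, 360.2, 182.3]
ee_rot: [180.0, 0.1, 5.1]
force: [-0.8, 1.1, -1.7]
gripper_width: 67.6
```

```bash
python3 -c "
from plan import *
st()
plan((545,30,175,5),9,60)
"
```

```text
53.5 [505.6 360.2 182.3] [1.8e+02 1.0e-01 5.1e+00] [34. 24. 86. -0. 70. 29.] [-0.8  1.1 -1.7] 67.6
[[[0.0, 0.0, 0.0], [1.1, 36.9, 0.8], 60], [[0.0, 0.0, 0.0], [1.1, 36.9, 0.8], 60], [[0.0, 0.0, 0.0], [1.1, 36.9, 0.9], 60], [[0.0, 0.0, 0.0], [1.1, 37.0, 0.8], 60], [[0.0, 0.0, 0.0], [1.1, 36.9, 0.9], 60], [[0.0, 0.0, 0.0], [1.1, 37.0, 0.8], 60], [[0.0, 0.0, 0.0], [1.1, 36.9, 0.9], 60], [[0.0, 0.0, 0.0], [1.1, 37.0, 0.8], 60], [[0.0, 0.1, 0.1], [1.1, 36.9, 0.9], 60]]
```

servo_tool(
  plan=[
    [[0,0,0],[1,36,0],60],
    [[0,0,0],[1,38,0],60],
    [[0,0,0],[1,39,0],60],
    [[0,0,0],[1,39,0],60],
    [[0,0,0],[1,39,0],60],
    [[0,0,0],[1,37,0],60],
    [[0,0,0],[1,32,0],60],
    [[0,0,0],[1,22,0],60],
    [[0,0,0],[1,12,0],60],
    [[0,0,0],[0,4,0],60],
  ],
)

```text
time_s: 54.75
ee_pos: [531.9, 41.3, 176.8]
ee_rot: [179.5, 1.1, 4.7]
force: [-0.2, 1.2, -1.7]
gripper_width: 67.3
```

```bash
python3 -c "
from plan import *
st()
plan((549.9,-28,170,5),7,60)
"
```

```text
54.75 [531.9  41.3 176.8] [179.5   1.1   4.7] [ 4. 17. 98. -1. 67. -1.] [-0.2  1.2 -1.7] 67.3
[[[0.1, 0.2, 0.0], [1.8, 10.1, 1.0], 60], [[0.1, 0.1, -0.1], [1.8, 10.1, 1.0], 60], [[0.1, 0.2, 0.0], [1.7, 10.1, 1.0], 60], [[0.0, 0.1, -0.1], [1.7, 10.1, 1.0], 60], [[0.1, 0.2, 0.0], [1.7, 10.0, 1.0], 60], [[0.0, 0.1, -0.1], [1.7, 10.1, 1.0], 60], [[0.1, 0.2, 0.0], [1.8, 10.0, 1.0], 60]]
```

servo_tool(
  plan=[
    [[0.1,0.2,0],[2,8,0],60],
    [[0.1,0.2,-0.1],[2,12,0],60],
    [[0.1,0.2,0],[2,13,0],60],
    [[0,0.2,-0.1],[2,12,0],60],
    [[0.1,0.1,0],[2,10,1],60],
    [[0,0.1,-0.1],[2,7,1],60],
    [[0,0,0],[1,4,1],60],
    [[0,0,0],[0,1,0],60],
    [[0,0,0],[0,0,0],60],
    [[0,0,0],[0,0,0],60],
  ],
)

```text
time_s: 56.0
ee_pos: [551.6, -27.3, 173.3]
ee_rot: [-180.0, 0.1, 5.1]
force: [-0.2, -0.1, -2.1]
gripper_width: 67.6
```

```bash
python3 -c "
from plan import *
from wf import *
st()
plan((549.9,-28,150,5),5,60)
f=grab('wrist','w24')
T=[(slab(),(549.8,-27,5),0),(brick(),(511.9,-30.3,95),65),(brick(),(587.7,-23.7,275),65)]
overlay(f,T,'w24o')
fs,fd=grab('scene'),grab('side')
T+=[(brick(),(546.5,10.9,185),25),(brick(),(553.1,-64.9,5),25)]
overlay(fs,T,'s5o');overlay(fd,T,'d5o')
a=cv2.imread('pics/s5o.png')[190:310,240:400];b=cv2.imread('pics/d5o.png')[180:300,240:400]
cv2.imwrite('pics/sd5.png',cv2.resize(np.hstack([a,b]),None,fx=2.5,fy=2.5,interpolation=cv2.INTER_CUBIC))
"
```

```text
56.0 [551.6 -27.3 173.3] [-1.8e+02  1.0e-01  5.1e+00] [-4. 18. 96.  0. 66. -9.] [-0.2 -0.1 -2.1] 67.6
[[[0.0, 0.0, 0.0], [-0.3, 0.1, 4.7], 60], [[0.0, 0.0, 0.0], [-0.4, 0.1, 4.6], 60], [[0.0, 0.0, 0.0], [-0.3, 0.1, 4.7], 60], [[0.0, 0.0, 0.1], [-0.4, 0.1, 4.6], 60], [[0.0, 0.1, 0.0], [-0.3, 0.1, 4.7], 60]]
```

View pics/w24o.png

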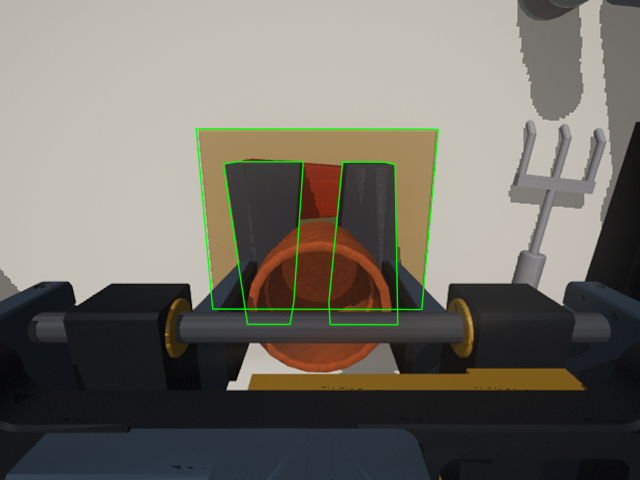

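View pics/sd5.png

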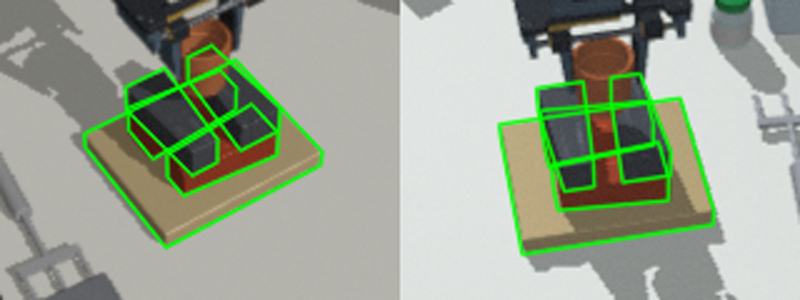

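All outlines match in three views. Lowering the pot.

servo_tool(
  plan=[
    [[0,0,0],[-0.7,0.3,3],60],
    [[0,0,0],[-0.7,0.3,5],60],
    [[0,0,0],[-0.3,0.2,6],60],
    [[0,0,0],[0,0,6],60],
    [[0,0,0],[0,0,5],60],
    [[0,0,0],[0,0,3],60],
    [[0,0,0],[0,0,1],60],
    [[0,0,0],[0,0,0],60],
    [[0,0,0],[0,0,0],60],
    [[0,0,0],[0,0,0],60],
  ],
)

```text
time_s: 57.4
ee_pos: [549.8, -28.2, 142.2]
ee_rot: [-180.0, 0.1, 5.1]
force: [-0.5, 0.5, -1.7]
gripper_width: 67.7
```

```bash
python3 -c "
from plan import *
st()
plan((549.9,-28,141,5),3,60)
"
```

```text
57.4 [549.8 -28.2 142.2] [-1.8e+02  1.0e-01  5.1e+00] [-4. 19. 99. -0. 62. -9.] [-0.5  0.5 -1.7] 67.7
[[[0.0, 0.0, 0.0], [0.1, -0.1, 0.4], 60], [[0.0, 0.0, 0.1], [0.0, 0.0, 0.4], 60], [[0.0, 0.1, 0.0], [0.0, -0.1, 0.4], 60]]
```

servo_tool(
  plan=[
    [[0,0,0],[0,0,0.6],60],
    [[0,0,0],[0,0,0.6],60],
    [[0,0,0],[0,0,0.5],60],
    [[0,0,0],[0,0,0],60],
    [[0,0,0],[0,0,0],60],
    [[0,0,0],[0,0,0],60],
    [[0,0,0],[0,0,0],60],
    [[0,0,0],[0,0,0],60],
    [[0,0,0],[0,0,0],60],
    [[0,0,0],[0,0,0],60],
  ],
)

```text
time_s: 58.65
ee_pos: [549.9, -28.2, 140.8]
ee_rot: [180.0, 0.0, 5.1]
force: [0.4, 0.8, -0.6]
gripper_width: 67.3
```

servo_tool(
  plan=[
    [[0,0,0],[0,0,0.4],60],
    [[0,0,0],[0,0,0],60],
    [[0,0,0],[0,0,0],60],
    [[0,0,0],[0,0,0],72],
    [[0,0,0],[0,0,0],80],
    [[0,0,0],[0,0,0],90],
    [[0,0,0],[0,0,0],90],
    [[0,0,0],[0,0,0],90],
    [[0,0,0],[0,0,0],90],
    [[0,0,0],[0,0,0],90],
  ],
)

```text
time_s: 59.9
ee_pos: [550.5, -28.3, 141.0]
ee_rot: [180.0, -0.1, 5.1]
force: [-0.1, -1.0, 0.5]
gripper_width: 90.1
```

servo_tool(
  plan=[
    [[0,0,0],[0,0,-3],90],
    [[0,0,0],[0,0,-8],90],
    [[0,0,0],[0,0,-15],90],
    [[0,0,0],[0,0,-20],90],
    [[0,0,0],[0,0,-25],90],
    [[0,0,0],[0,0,-25],90],
    [[0,0,0],[0,0,-15],90],
    [[0,0,0],[0,0,0],90],
    [[0,0,0],[0,0,0],90],
    [[0,0,0],[0,0,0],90],
  ],
)

```text
time_s: 61.15
ee_pos: [550.9, -28.3, 261.8]
ee_rot: [179.9, -0.4, 5.1]
force: [0.1, -0.5, 0.4]
gripper_width: 90.1
```

```bash
python3 -c "
from plan import *
from wf import *
st()
f=grab('wrist','w25')
fs,fd=grab('scene','s6'),grab('side','d6')
a=cv2.imread('pics/s6.png')[190:310,240:400];b=cv2.imread('pics/d6.png')[180:300,240:400]
cv2.imwrite('pics/sd6.png',cv2.resize(np.hstack([a,b]),None,fx=2.5,fy=2.5,interpolation=cv2.INTER_CUBIC))
"
```

```text
61.15 [550.9 -28.3 261.8] [179.9  -0.4   5.1] [-4. 14. 88. -0. 77. -9.] [ 0.1 -0.5  0.4] 90.1
```

View pics/w25.png

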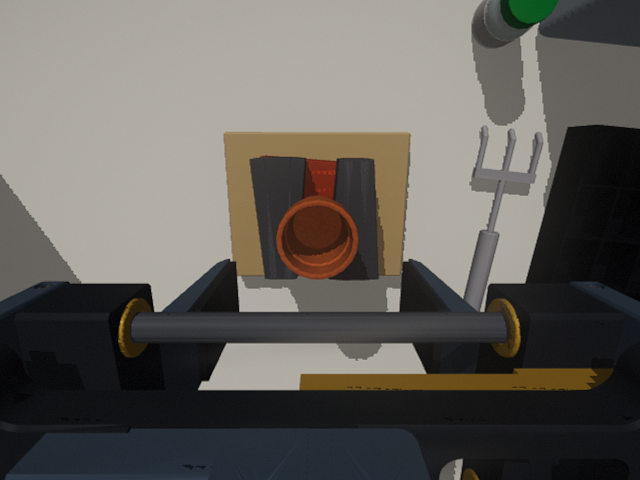

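View pics/sd6.png

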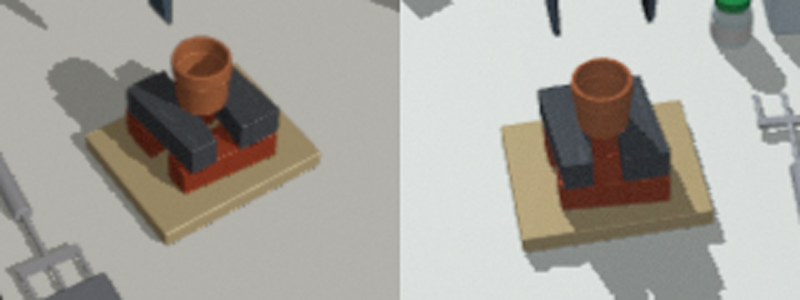

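The plinth is standing. Final numeric check of the pot, and a comparison of the bystanders with the first pictures.

```bash
python3 -c "
from wf import *
fs,fd,fw=grab('scene'),grab('side','d7'),grab('wrist')
t=np.array([549.8,-27,0])
for f,n in((fs,'s'),(fd,'d')):
    c=proj(f,[*t[:2],105+30])[0].astype(int); print(n,c)
    hi=lambda h,i:(rb(i)>38)&(h[...,0]>=8)&(h[...,0]<17)
    m,b=segm(f,hi,tuple(c),35); q=fit([(f,m,b)],pot(),t,105); print(q.x.round(1),round(q.fun),int((m>127).sum()/16))
print('rim centre wrist',ray(fw,(317.5,236.5),171).round(1))
a=cv2.imread('pics/side0.png').astype(int);b=cv2.imread('pics/d7.png').astype(int)
d=np.abs(a-b).max(-1)
for n,(x,y) in dict(scoop=(315,410),rake=(398,245),jar=(373,185),purp1=(240,162),purp2=(340,137)).items(): print(n,(d[y-20:y+20,x-16:x+16]>50).mean().round(3))
"
```

```text
s [320 221]
[550.  -26.5  12.5] 58 632
d [320 219]
[549.6 -29.9   8.7] 66 639
rim centre wrist [550.8 -24.1 171. ]
scoop 0.135
rake 0.0
jar 0.0
purp1 0.0
purp2 0.417
```

View pics/d7.png

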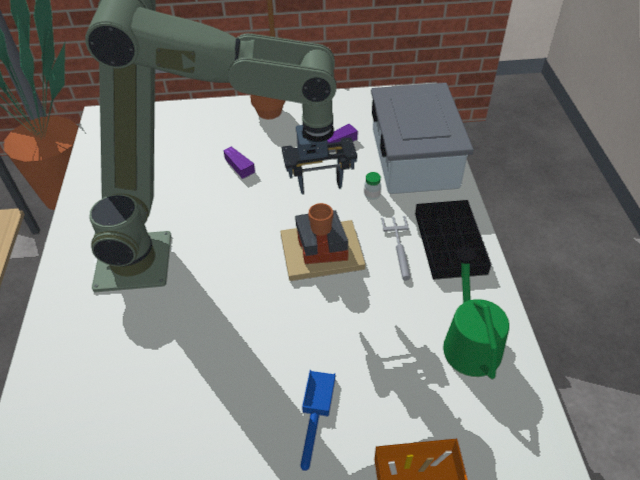

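The side view shows the finished plinth at (320,240). The scoop, rake and jar are where they were. The differences at the scoop and one purple wedge come from the arm's shadow and from the arm blocking the view. The gripper is clear, so I'm handing in.

```bash
python3 -c "
from plan import *
from workcell import env
st(); print(env.job_done())
"
```

```text
61.45 [551.1 -28.3 262. ] [179.9  -0.4   5.1] [-4. 14. 88. -0. 77. -9.] [ 0.1 -0.3 -0.2] 90.0
the job is handed in; nothing more can be done
None
```

The plinth is built and handed in at 61.5 s of the 136 s allowed. The two red bricks lie along the slab's longer sides, the two grey ones lie across them, and the pot stands upright on the middle. In each layer the bricks are head to tail, aimed at 38 mm either side of the slab's centre, which leaves a gap of about 32 mm.

- **Bricks:** Before the pot went on, the slab and the four brick outlines matched their target positions by eye in the scene and side views. The wrist view agreed for the slab and the two grey bricks. The first red brick measured within 1 mm of its place. A numeric fit of the first grey brick, taken with the arm and shadows in view, was poor and disagreed by 4 to 26 mm, so I relied on the outlines for it.
- **Pot:** The scene fit put it within about 0.5 mm of the slab's centre. The other two views disagreed, by about 3 mm in opposite directions (side fit -3 mm in y, wrist rim reading +3 mm).
- **Bystanders:** The rake, jar and one purple wedge showed no change from the first picture. The comparison flagged changes at the scoop and the other purple wedge. I put these down to the arm's shadow and the arm blocking the view; in the picture the scoop looks unmoved and the visible part of the wedge is where it was.

No contact or force problem showed in any reading.

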